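# Rack and chock the pipe offcuts

## Robot

A 6-joint arm with a two-finger parallel gripper is mounted at the origin on the work surface. World frame = base frame: x ahead of the robot, y to its left, z up, the work surface at z = 0. Lengths are in mm, angles in rad, forces in N, time in s.
With the tool pointing down it reaches from about 350 to 875 mm from the base axis. Payload 4.2 kg.
Tool frame: the origin (TCP) lies between the finger pads; the fingertips stand 14 mm ahead of it and the grasp point (between the pads) lies 5 mm behind it; z points along the fingers, y is the line along which they close (so a half turn about z gives the same grasp; the last joint's range is limited). The gripper opens to 85 mm and grips with 20 to 120 N. Pads are 22 mm wide; open, the fingers measure 114 mm over their backs; the gripper's body (76 mm by 85 mm) begins 54 mm behind the grasp point. The pads swing forward as they close: fully open they stand 13 mm farther back than shut.
Start: joints at [-1.046, 0.385, 0.008, 0, -1.194, -0.259], TCP at [164.192, -603.026, 245.312] pointing down, gripper open.
Joint ranges: [-3.14, 3.14], [-1.21, 2.06], [-1.07, 1.41], [-3.16, 2.05], [-2.99, -0.16], [-3.1, 3.1]. Speed limits (rad/s): [2.79, 2.79, 3.14, 3.14, 3.14, 3.14].

## Interface

Orientations are given as a unit quaternion [x, y, z, w].
In Python, from bench import * gives the robot as it stands.
- The arm moves only by the tool carry_out, never from a script. Its argument "motion" is a list of rows, each a list of 7 numbers: the turn, a rotation vector about the tool's x, y, z in rad, then the shift along the tool's x, y, z in mm, then the opening, from -1 (shut) to 1 (fully open), so that 0 is half open. A call has 1 to 5 rows; each row is the pose to reach, as a shift and turn from the pose commanded when the call began, along the tool's axes at that moment; what a row does not reach only later rows make up. A row lasts 1/8 s, in which the tool goes at most 62.5 mm and 10.7 degrees, less where a joint would pass 70% of its speed; a pose out of reach is approached as far as the arm can. A call with a gripper value outside its range is refused whole. The fingers move at their own pace and stop on an object; the grip force is fixed at half the most. Time passes only in rows, so rows that repeat a pose let the fingers close. It gives the time, the measured TCP pose, the force, the opening and the grip force at its end, in the units of the state.
- read_state(): the state, without advancing time (a new reading comes with each control period).
- get_image(name): name is "scene" or "side" or "wrist"; returns a dict with "color" (480x640x3 uint8, blue, green, red), "mtx" (3x3 intrinsics, pixels), "position" and "orientation" of the camera in the world. Camera axes: x right, y down, z forward; pixel columns grow to the right and rows downward; lengths in mm; the calibration is good to about 2 mm. A picture is of the moment at which its call begins. There is no depth.
- job_done(): hands the job in; it is judged then, once.
The state is a dict: "clock": time; "joints": joint angles; "joint_vel": joint speeds; "joint_efforts": joint torques, N m; "position": TCP position; "ee_rot": TCP orientation; "contact_force": force on the tool from outside, world axes, zero at the start; "wrist_torque": the same for the moment, N m; "gripper_width": finger opening in mm; "grasp_force": force on a finger pad.
Only numpy, scipy, OpenCV 4.12 (cv2) and the standard library are available. Lean on these libraries where they do the work, as an engineer would, in place of code of your own. Each camera call takes 0.05 s, during which the arm holds its last target. There are 200 camera calls.

## Task

Lay all the pipe offcuts from the blue tray on their sides on the bench mat, parallel to the timber stop strip and level with its middle: the white ones in a row on the strip's white-edged side, the copper ones in a row on its copper-edged side, each row hard up against the strip with its pipes touching. Close the open end of each row with one of the yellow chocks from the red bin, standing squarely on its base at the middle of the pipes with a sloped face pushed up against the last pipe, so that neither row can roll apart. Leave everything else on the bench where it is.

Things in the scene. Friction and masses are not known exactly. Their poses are not given: they have to be found in the camera images.
- stop_strip: Fixed timber strip, 120 (its x) x 20 (y) x 25 mm high, on a thin dark mat (no height: pipes and chocks stand at z = 0). Origin: centre of underside. White-edged half of the mat: its +y side, for white pipes; copper-edged half: -y side. In a closed row the white axes lie 32, 76, 120 mm from the strip's centre line along +y, the copper ones 28, 64 mm along -y.
- comb_tray: Fixed blue tray, 140 (x) x 368 (y) mm, floor 5 mm thick, origin centre of underside. Five pipe places at y = -140, -70, 0, 70, 140 mm, pipes along its x. Walls 24 mm high along x = -67 and 67 mm only; stubs 17 mm high between the pipes' ends (|x| 46 to 65 mm) keep them apart; the middle is clear for fingers.
- chock_bin: Fixed red shallow bin, 270 (x) x 135 (y) x 16 mm high, walls and floor 5 mm, left or right on the bench; origin centre of underside. Three compartments, 83 x 125 mm inside, centres at x = -88, 0, 88 mm. Two hold a chock, one a tin; which is which varies. The chocks' x lies roughly along the bin's y.
- white1: White plastic pipe offcut, 44 mm diameter, 100 mm long, about 0.16 kg, lying on its side. Origin: centre of the pipe; its x is the pipe's axis (y and z turn as it rolls). Rolls when pushed, with a little rolling drag. Two or three white pipes are present; absent ones read None from the start.
- white2: White plastic pipe offcut, 44 mm diameter, 100 mm long, about 0.16 kg, lying on its side. Origin: centre of the pipe; its x is the pipe's axis (y and z turn as it rolls). Rolls when pushed, with a little rolling drag. Two or three white pipes are present; absent ones read None from the start.
- white3: White plastic pipe offcut, 44 mm diameter, 100 mm long, about 0.16 kg, lying on its side. Origin: centre of the pipe; its x is the pipe's axis (y and z turn as it rolls). Rolls when pushed, with a little rolling drag. Two or three white pipes are present; absent ones read None from the start.
- copper1: Copper pipe offcut, 36 mm diameter, 100 mm long, about 0.2 kg, lying on its side. Origin: centre of the pipe; its x is the pipe's axis (y and z turn as it rolls). Rolls when pushed, with a little rolling drag. One or two copper pipes are present; absent ones read None from the start.
- copper2: Copper pipe offcut, 36 mm diameter, 100 mm long, about 0.2 kg, lying on its side. Origin: centre of the pipe; its x is the pipe's axis (y and z turn as it rolls). Rolls when pushed, with a little rolling drag. One or two copper pipes are present; absent ones read None from the start.
- chock1: Yellow iron chock, 0.36 to 0.56 kg, 40 mm high, 50 mm wide along its x (flat upright sides, to grip across). Base 60 mm along its y, tapering evenly to 24 mm at the top: both y faces slope alike, either may face the pipe. Origin: centre of underside. With a slope touching a pipe on the mat it is 44 mm (white) or 42 mm (copper) from the pipe's axis. Fits either row.
- chock2: Yellow iron chock, 0.36 to 0.56 kg, 40 mm high, 50 mm wide along its x (flat upright sides, to grip across). Base 60 mm along its y, tapering evenly to 24 mm at the top: both y faces slope alike, either may face the pipe. Origin: centre of underside. With a slope touching a pipe on the mat it is 44 mm (white) or 42 mm (copper) from the pipe's axis. Fits either row.
- tin: Bystander, to be left alone: tin can in the third compartment of the chock bin, 60 mm diameter, 60 mm high. Origin: centre of the underside.
- hammer: Bystander, to be left alone: hammer, 200 mm long, lying beyond the mat. Origin: on the handle's axis, at the underside.
- screwdriver: Bystander, to be left alone: screwdriver lying beyond the mat. Origin: on the handle's axis, at the underside.
- glue: Bystander, to be left alone: yellow glue bottle, 56 mm diameter, 120 mm high. Origin: centre of the underside.
- tape: Bystander, to be left alone: grey roll of tape, 100 mm diameter, 45 mm high. Origin: centre of the underside.
- screw_jar: Bystander, to be left alone: glass jar with red cap, 68 mm diameter, 85 mm high, just beyond the mat. Origin: centre of the underside.
Things that resemble listed ones, but are neither listed nor needed, are in the scene too. What is shaped like the white3 but turquoise is not meant. Leave any turquoise look-alike of the copper1 alone.

How it is judged:
By the outcome, as a careful person would: the job done as asked, in the order asked, and still so for the second after the job is handed in, with the robot touching nothing.
Of white1, white2, white3 only 2 to 3 are there at a start; the rules pass over those that are not, and their reading is None.
Of copper1, copper2 only 1 to 2 are there at a start; the rules pass over those that are not, and their reading is None.
At some moment in a run one of chock1, chock2 may be knocked a few centimetres aside while the robot is not near it.
It also fails if it takes over 210 s, if anything falls off the work surface, if the arm or the gripper's body presses on something with over 40 N, if the wrist force passes 120 N, or if a joint passes its speed limit or range.

## Working session

There is one attempt and no reset: what is moved stays moved. The work goes in short steps, Python scripts to look and compute and a tool call to move; the robot and the scene stay as the last step left them, time stands still between calls to the robot, and variables do not carry over. Pictures are saved under pics/ and viewed, at most 14 in all, crops included, and the job is handed in when it is done.

Besides the shell and the picture viewer there is one more tool, called by a JSON object that holds its "method" and its "body", one argument or row to a line. carry_out: Moves the arm, as the interface text tells. Its arguments: {"type":"object","properties":{"motion":{"type":"array"}},"required":["motion"]}

```bash
ls; mkdir -p pics
cat > h.py <<'E'
from bench import *
import numpy as np, cv2
from scipy.spatial.transform import Rotation as R
def snap(n,f=None):
    im=get_image(n)
    if f: cv2.imwrite('pics/'+f,im['color'])
    return im
def ray(im,px,z):
    d=np.linalg.inv(im['mtx'])@np.array([px[0],px[1],1.0])
    d=R.from_quat(im['orientation']).apply(d); p=np.array(im['position'])
    return p+d*(z-p[2])/d[2]
def proj(im,P):
    q=R.from_quat(im['orientation']).inv().apply(np.array(P,float)-np.array(im['position']))
    q=np.array(im['mtx'])@q; return q[:2]/q[2]
E
python3 - <<'E'
from h import *
s=read_state(); print(s)
for n in ['scene','side','wrist']:
    im=snap(n,n+'0.png'); print(n,im['position'],im['orientation'],im['mtx'])
E
```

```text
pics
{'clock': 0.0, 'joints': array([-1.04643056e+00,  3.85587951e-01,  6.60732649e-03, -5.15193167e-04,
       -1.19399219e+00, -2.58570934e-01]), 'joint_vel': array([-1.90075313e-05, -5.49879589e-04, -1.99854934e-04,  8.19307565e-04,
        1.21930673e-03,  3.07284583e-04]), 'joint_efforts': array([-9.57484008e-04, -3.92290521e+01,  1.88405210e+01,  4.18633237e+00,
       -4.65627600e-03, -2.01936942e-06]), 'position': array([ 164.03065007, -602.51143576,  244.19295445]), 'ee_rot': array([-1.32412272e-01,  9.91194102e-01,  1.09726624e-03, -1.93904910e-04]), 'contact_force': array([-1.58800406,  0.65097036,  0.1843913 ]), 'wrist_torque': array([0.00174039, 0.0390641 , 0.0396978 ]), 'grasp_force': 0.0, 'gripper_width': 85.35641106547801}
scene [1161.73958762  288.77061048  946.44847271] [ 0.50968033  0.79145228 -0.27954159 -0.18890674] [[583.3583274    0.         318.91432359]
 [  0.         583.3583274  231.89663023]
 [  0.           0.           1.        ]]
side [ 41.69097998 665.22475868 684.86966629] [-0.26241208  0.86151954 -0.41383387  0.1329117 ] [[518.11289893   0.         316.51930202]
 [  0.         518.11289893 238.05379211]
 [  0.           0.           1.        ]]
wrist [  91.97749285 -623.1022225   373.45915438] [0.60057306 0.78541326 0.11968512 0.09007488] [[400.16838182   0.         327.60704092]
 [  0.         400.16838182 235.57259568]
 [  0.           0.           1.        ]]
```

View pics/scene0.png

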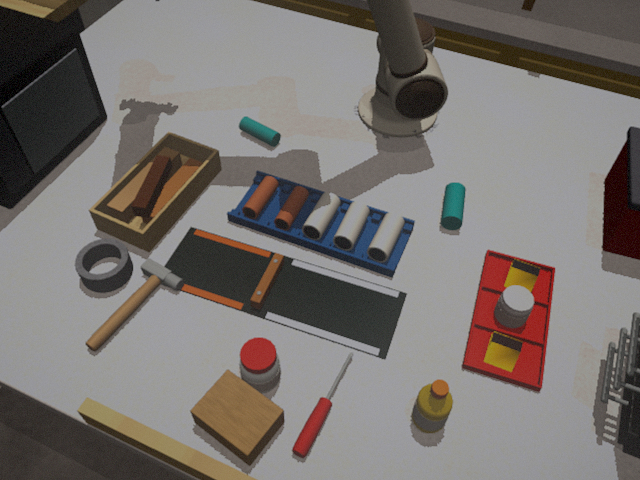

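View pics/side0.png

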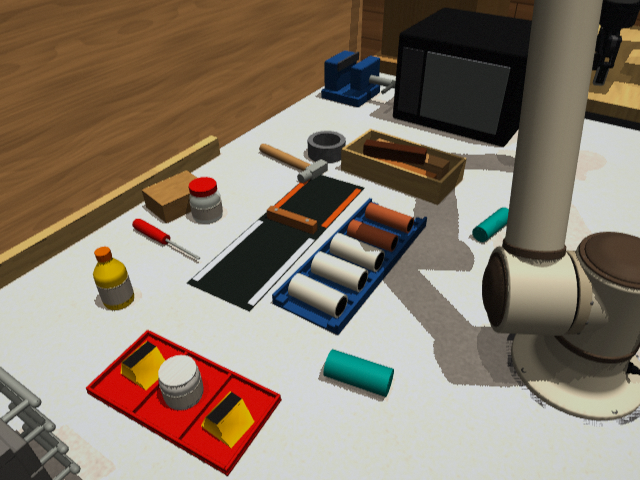

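The scene view shows what I want and what could be mistaken for it:
- **Pipes in the tray:** copper at (260,197) and (292,207), white at (322,215), (352,225) and (387,237).
- **Turquoise decoys, to be left alone:** (260,130) and (453,205).
- **Chocks:** yellow, in the red bin at (521,275) and (503,350). The tin is at (515,305). The yellow glue bottle at (434,400) and the wood blocks at (238,415) and (270,280, the strip itself) are not chocks.

The side view agrees.

Run:
```python
from h import *
im=snap('scene'); c=im['color']
for n,p,z in [('cu',(260,197),30),('cu',(292,207),30),('w',(322,215),35),('w',(352,225),35),('w',(387,237),35),('stripA',(278,256),25),('stripB',(262,303),25),('chA',(521,265),35),('chB',(506,342),35),('binTL',(487,253),16),('binTR',(554,264),16),('binBR',(540,386),16),('binBL',(466,366),16),('matTL',(190,230),0),('matTR',(405,292),0),('matBR',(386,354),0),('matBL',(165,285),0)]:
    print(n,ray(im,p,z).round(0)[:2])
cv2.imwrite('pics/crop1.png',cv2.resize(c[165:385,140:420],None,fx=2.8,fy=2.7,interpolation=cv2.INTER_CUBIC))
```

```text
cu [ 434. -161.]
cu [431. -87.]
w [429. -19.]
w [428.  48.]
w [427. 124.]
stripA [555. -58.]
stripB [665. -35.]
chA [384. 385.]
chB [563. 395.]
binTL [366. 318.]
binTR [337. 446.]
binBR [611. 469.]
binBL [627. 344.]
matTL [ 555. -265.]
matTR [514. 196.]
matBR [655. 208.]
matBL [ 694. -235.]
```

View pics/crop1.png

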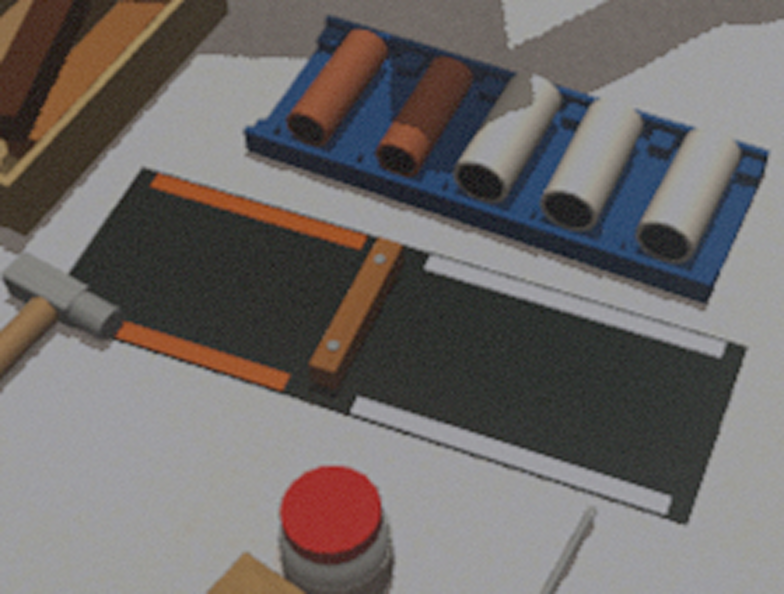

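The crop confirms three white and two copper pipes in the tray. The strip has its copper-edged half on the left and its white-edged half on the right, and the hammer head overlaps the mat's copper corner. Next I'll go above the mat for a close look.

```bash
cat >> h.py <<'E'
def rel(cur,tgt):
    """cur,tgt = (x,y,z,psi_deg) psi: heading of tool x, tool down -> turn z (rad), shift x,y,z"""
    a=np.radians(cur[3]); ex=np.array([np.cos(a),np.sin(a),0]); ey=np.array([np.sin(a),-np.cos(a),0])
    d=np.array(tgt[:3],float)-np.array(cur[:3],float)
    t=-np.radians((tgt[3]-cur[3]+180)%360-180)
    return [round(float(v),3) for v in (t,)]+[round(float(v),1) for v in (d@ex,d@ey,-d[2])]
def chain(cur,*ts):
    for t in ts: print(t,rel(cur,t)); cur=t
def state():
    s=read_state(); r=R.from_quat(s['ee_rot']).as_matrix()
    print(round(s['clock'],2),s['position'].round(1),'psi',np.degrees(np.arctan2(r[1,0],r[0,0])).round(2),'z',r[:,2].round(3),'F',s['contact_force'].round(1),'w',round(s['gripper_width'],1),'g',round(s['grasp_force'],1),'j6',s['joints'][5].round(2))
E
python3 - <<'E'
from h import *
state()
im=snap('wrist'); print(ray(im,(320,240),0)-im['position'])
c=(164.2,-603,245.3,195.2)
chain(c,(330,-420,265,195),(480,-200,265,185),(590,-30,265,185))
E
```

```text
0.2 [ 164.1 -602.7  244.6] psi -164.78 z [-0.     0.001 -1.   ] F [0.1 1.1 0.8] w 85.5 g 0.0 j6 -0.26
[ 118.03265408   25.00202336 -373.76953699]
(330, -420, 265, 195) [0.003, -208.0, 133.1, -19.7]
(480, -200, 265, 185) [0.175, -201.8, 173.7, -0.0]
(590, -30, 265, 185) [-0.0, -124.4, 159.8, -0.0]
```

{"method": "carry_out", "body": {
  "motion": [
    [0, 0, 0, -208, 133, -20, 0.4],
    [0, 0, 0, -208, 133, -20, 0.4],
    [0, 0, 0, -208, 133, -20, 0.4],
    [0, 0, 0, -208, 133, -20, 0.4],
    [0, 0, 0, -208, 133, -20, 0.4]
  ]
}}

```text
clock: 0.88
position: [332.4, -417.6, 266.1]
ee_rot: [-0.135, 0.991, -0.0, 0.001]
contact_force: [-0.7, 0.1, -0.6]
gripper_width: 60.0
grasp_force: 0.0
```

{"method": "carry_out", "body": {
  "motion": [
    [0, 0, 0.175, -202, 174, 0, 0.4],
    [0, 0, 0.175, -202, 174, 0, 0.4],
    [0, 0, 0.175, -202, 174, 0, 0.4],
    [0, 0, 0.175, -202, 174, 0, 0.4],
    [0, 0, 0.175, -202, 174, 0, 0.4]
  ]
}}

```text
clock: 1.5
position: [480.3, -197.4, 265.1]
ee_rot: [-0.047, 0.999, 0.0, -0.0]
contact_force: [0.8, 0.3, -0.4]
gripper_width: 59.8
grasp_force: 0.0
```

{"method": "carry_out", "body": {
  "motion": [
    [0, 0, 0, -15, 169, 0, 0.4],
    [0, 0, 0, -15, 169, 0, 0.4],
    [0, 0, 0, -15, 169, 0, 0.4],
    [0, 0, 0, -15, 169, 0, 0.4],
    [0, 0, 0, -15, 169, 0, 0.4]
  ]
}}

```text
clock: 2.12
position: [478.7, -30.1, 265.2]
ee_rot: [-0.045, 0.999, -0.0, -0.0]
contact_force: [-1.4, 0.7, 0.3]
gripper_width: 59.8
grasp_force: 0.0
```

Run:
```python
from h import *
state(); im=snap('wrist','w1.png')
```

```text
2.12 [478.7 -30.1 265.2] psi -174.82 z [-0. -0. -1.] F [-1.4  0.7  0.3] w 59.8 g 0.0 j6 -1.76
```

View pics/w1.png

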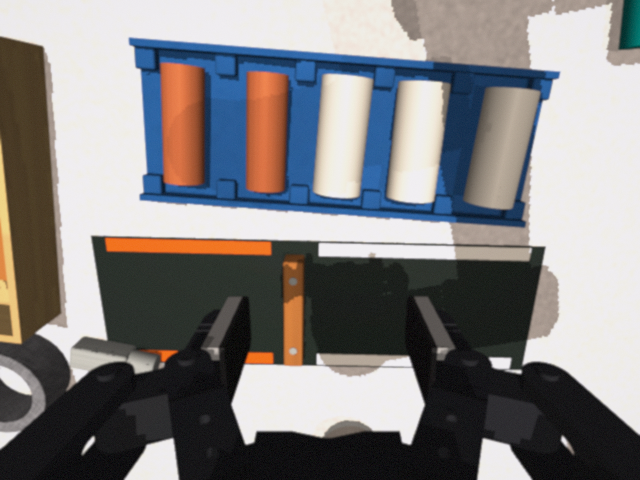

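The wrist view shows the tray pipes at (183,125), (267,132), (343,135), (416,141) and (501,147). The strip is at (293,310), the mat spans (93,237) to (544,247), and the hammer head is at (115,355) over the mat's copper corner.

Run:
```python
from h import *
im=snap('wrist'); c=im['color']; h=cv2.cvtColor(c,cv2.COLOR_BGR2HSV)
H,S,V=[h[...,i].astype(int) for i in range(3)]
def big(m,roi):
    k=np.zeros(m.shape,np.uint8); x0,y0,x1,y1=roi; k[y0:y1,x0:x1]=m[y0:y1,x0:x1]
    k=cv2.morphologyEx(k,cv2.MORPH_OPEN,np.ones((3,3)))
    cs,_=cv2.findContours(k,cv2.RETR_EXTERNAL,cv2.CHAIN_APPROX_NONE); return max(cs,key=cv2.contourArea)
org=((H<20)|(H>170))&(S>110)
notblue=(S<110)
for n,m,roi,z in [('cu',org,(150,50,225,195),23),('cu',org,(230,50,300,200),23),('w',notblue,(310,66,378,204),27),('w',notblue,(384,72,450,208),27),('w',notblue,(458,80,545,214),27)]:
    b=cv2.boxPoints(cv2.minAreaRect(big(m,roi))); 
    P=np.array([ray(im,p,z)[:2] for p in b]); ctr=P.mean(0)
    e=P[1]-P[0]; f=P[2]-P[1]; L=e if np.linalg.norm(e)>np.linalg.norm(f) else f
    print(n,b.mean(0).round(),ctr.round(1),'len',np.linalg.norm(e).round(),np.linalg.norm(f).round(),'ang',np.degrees(np.arctan2(L[1],L[0])).round(1))
b=big(org,(270,252,315,370)); b=cv2.boxPoints(cv2.minAreaRect(b)); print('strip px',b.round())
print('strip top',[ray(im,p,25)[:2].round(1) for p in b])
for n,p in dict(TL=(93,237),TR=(544,247),BR=(523,369),BL=(108,352)).items(): print(n,ray(im,p,0)[:2].round(1))
for n,p,z in [('trayTL',(131,39),24),('trayTR',(558,73),24),('trayBR',(524,226),24),('trayBL',(141,199),24),('hamm',(158,360),20),('hamm',(75,350),20),('hamm',(155,368),20)]: print(n,ray(im,p,z)[:2].round(1))
```

```text
cu [182. 124.] [ 429.1 -166.3] len 36.0 105.0 ang -0.1
cu [267. 132.] [428.9 -90.4] len 105.0 34.0 ang -179.3
w [341. 136.] [426.2 -23.8] len 109.0 45.0 ang 177.4
w [418. 141.] [424.4  45.4] len 109.0 46.0 ang -178.7
w [502. 146.] [422.3 121. ] len 109.0 49.0 ang 179.2
strip px [[283. 255.]
 [304. 255.]
 [304. 365.]
 [283. 365.]]
strip top [array([541.9, -69.2]), array([540.1, -48.6]), array([665.3, -39.6]), array([667.3, -62.1])]
TL [ 549.  -267.8]
TR [518.2 198.8]
BR [665.9 211.5]
BL [ 685.7 -262.3]
trayTL [ 360.9 -207.4]
trayTR [354.9 157.1]
trayBR [492.  159.9]
trayBL [ 498.2 -205.6]
hamm [ 676.7 -197.7]
hamm [ 672.1 -286. ]
hamm [ 687.1 -201.3]
```

```bash
cat >> h.py <<'E'
S0=np.array([604.,-55.]); A=3.8
def st(v,u=0,a=A):
    a=np.radians(a); return S0+u*np.array([np.cos(a),np.sin(a)])+v*np.array([-np.sin(a),np.cos(a)])
E
python3 - <<'E'
from h import *
print(read_state()['joints'].round(2))
p=lambda v,z,psi=183.8,u=0:(*st(v,u).round(1),z,psi)
chain((479,-30,265,185.2),(426,-24,110,180),(426,-24,22,180),(426,-24,110,180),p(60,110),p(60,17.5),p(60,110),(424.5,45.5,110,181),(424.5,45.5,22,181),(424.5,45.5,110,181),p(130,110),p(130,17.5),p(130,110),(424,120,110,180),(424,120,22,180),(424,120,110,180),p(200,110),p(200,17.5))
E
```

```text
[ 0.28  0.12 -0.3   0.   -1.15 -1.76]
(426, -24, 110, 180) [0.091, 52.2, 10.8, 155.0]
(426, -24, 22, 180) [-0.0, 0.0, 0.0, 88.0]
(426, -24, 110, 180) [-0.0, 0.0, 0.0, -88.0]
(np.float64(600.0), np.float64(4.9), 110, 183.8) [-0.066, -174.0, 28.9, -0.0]
(np.float64(600.0), np.float64(4.9), 17.5, 183.8) [-0.0, 0.0, 0.0, 92.5]
(np.float64(600.0), np.float64(4.9), 110, 183.8) [-0.0, 0.0, 0.0, -92.5]
(424.5, 45.5, 110, 181) [0.049, 172.4, 52.1, -0.0]
(424.5, 45.5, 22, 181) [-0.0, 0.0, 0.0, 88.0]
(424.5, 45.5, 110, 181) [-0.0, 0.0, 0.0, -88.0]
(np.float64(595.4), np.float64(74.7), 110, 183.8) [-0.049, -171.4, 26.2, -0.0]
(np.float64(595.4), np.float64(74.7), 17.5, 183.8) [-0.0, 0.0, 0.0, 92.5]
(np.float64(595.4), np.float64(74.7), 110, 183.8) [-0.0, 0.0, 0.0, -92.5]
(424, 120, 110, 180) [0.066, 168.0, 56.6, -0.0]
(424, 120, 22, 180) [-0.0, 0.0, 0.0, 88.0]
(424, 120, 110, 180) [-0.0, 0.0, 0.0, -88.0]
(np.float64(590.7), np.float64(144.6), 110, 183.8) [-0.066, -166.7, 24.6, -0.0]
(np.float64(590.7), np.float64(144.6), 17.5, 183.8) [-0.0, 0.0, 0.0, 92.5]
```

{"method": "carry_out", "body": {
  "motion": [
    [0, 0, 0.091, 52, 11, 155, 0.35],
    [0, 0, 0.091, 52, 11, 155, 0.35],
    [0, 0, 0.091, 52, 11, 155, 0.35],
    [0, 0, 0.091, 52, 11, 155, 0.35],
    [0, 0, 0.091, 52, 11, 155, 0.35]
  ]
}}

```text
clock: 2.85
position: [428.1, -23.4, 111.8]
ee_rot: [0.0, 1.0, 0.0, 0.002]
contact_force: [1.0, 0.2, 0.1]
gripper_width: 57.8
grasp_force: 0.0
```

Run:
```python
from h import *
state(); im=snap('wrist','w2.png')
for n,P in [('grasp ctr',(426,-24,27)),('L',(426,-49,27)),('R',(426,1,27))]: print(n,proj(im,P).round())
```

```text
2.85 [428.1 -23.4 111.8] psi 179.96 z [ 0.003  0.    -1.   ] F [1.  0.2 0.1] w 57.8 g 0.0 j6 -1.9
grasp ctr [327. 246.]
L [283. 246.]
R [371. 246.]
```

View pics/w2.png

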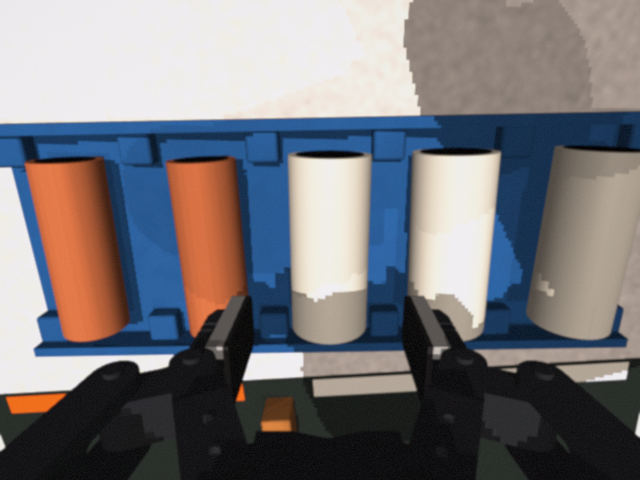

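The white pipe at (329,245) is centred between the fingers at (328,330), so I can go down and grip.

{"method": "carry_out", "body": {
  "motion": [
    [0, 0, 0, 0, 0, 45, 0.35],
    [0, 0, 0, 0, 0, 88, 0.35],
    [0, 0, 0, 0, 0, 89, 0.35],
    [0, 0, 0, 0, 0, 89, -1],
    [0, 0, 0, 0, 0, 89, -1]
  ]
}}

```text
clock: 3.52
position: [427.5, -22.8, 23.1]
ee_rot: [0.0, 1.0, 0.001, 0.002]
contact_force: [0.1, 1.1, -0.9]
gripper_width: 42.5
grasp_force: 60.8
```

{"method": "carry_out", "body": {
  "motion": [
    [0, 0, 0, 0, 0, 0, -1],
    [0, 0, 0, 0, 0, 0, -1],
    [0, 0, 0, 0, 0, -30, -1],
    [0, 0, 0, 0, 0, -88, -1],
    [0, 0, 0, 0, 0, -88, -1]
  ]
}}

```text
clock: 4.15
position: [429.0, -22.3, 113.8]
ee_rot: [-0.0, 1.0, 0.002, 0.006]
contact_force: [-0.5, 0.9, -1.2]
gripper_width: 42.6
grasp_force: 61.5
```

Run:
```python
from h import *
state(); im=snap('wrist','w3.png')
```

```text
4.15 [429.  -22.3 113.8] psi -179.97 z [ 0.011  0.003 -1.   ] F [-0.5  0.9 -1.2] w 42.6 g 61.5 j6 -1.9
```

{"method": "carry_out", "body": {
  "motion": [
    [0, 0, -0.066, -50, 10, 0, -1],
    [0, 0, -0.066, -100, 20, 0, -1],
    [0, 0, -0.066, -150, 28, 0, -1],
    [0, 0, -0.066, -173, 28, 0, -1],
    [0, 0, -0.066, -173, 28, 0, -1]
  ]
}}

```text
clock: 4.82
position: [599.1, 4.7, 106.9]
ee_rot: [-0.032, 0.999, -0.0, -0.002]
contact_force: [-1.1, -0.6, -2.0]
gripper_width: 42.3
grasp_force: 61.5
```

Run:
```python
from h import *
state(); im=snap('wrist','w3.png')
for P in [(*st(10,-60),25),(*st(10,60),25),(*st(-10,-60),25),(*st(-10,60),25)]: print(proj(im,P).round())
```

```text
4.83 [599.1   4.7 106.9] psi -176.28 z [-0.003 -0.    -1.   ] F [-1.1 -0.6 -2. ] w 42.3 g 61.5 j6 -1.78
[232. 144.]
[246. 348.]
[193. 144.]
[213. 348.]
```

View pics/w3.png

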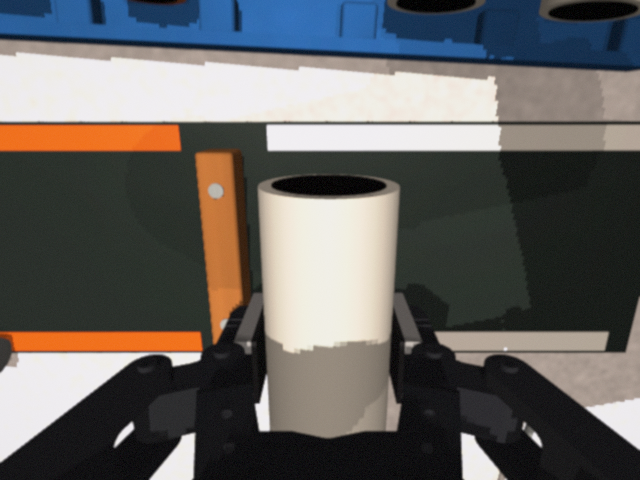

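The pipe is held with its bore at (328,185). The strip's top near corners are at (196,152) and (237,151), so the strip is a few mm farther out in x than I first estimated. The mat edge at row 123 is level, so the yaw is right.

Run:
```python
from h import *
im=snap('wrist'); state()
print('corners',ray(im,(196,152),25),ray(im,(237,151),25),'screws',ray(im,(215,190),25),ray(im,(224,324),25))
print('pipe near end',ray(im,(328,186),112), 'matedge', ray(im,(10,123),0),ray(im,(630,123),0),ray(im,(5,352),0),ray(im,(626,352),0))
```

```text
4.92 [597.2   4.5 107.5] psi -176.27 z [-0.004 -0.    -1.   ] F [-0.9  0.1 -2. ] w 42.5 g 61.5 j6 -1.78
corners [547.19970847 -67.71146267  25.        ] [545.30990971 -46.45526223  25.        ] screws [566.57311958 -58.20578533  25.        ] [646.72650708 -54.26886766  25.        ]
pipe near end [545.35206194   0.80255212 112.        ] matedge [ 540.54595702 -180.74625182    0.        ] [517.71029591 171.35995434   0.        ] [ 692.22929043 -209.02924582    0.        ] [664.99159532 211.26075768   0.        ]
```

{"method": "carry_out", "body": {
  "motion": [
    [0, 0, 0, -7, 0.5, 40, -1],
    [0, 0, 0, -7, 0.5, 80, -1],
    [0, 0, 0, -7, 0.5, 88, -1],
    [0, 0, 0, -7, 0.5, 88, -1],
    [0, 0, 0, -7, 0.5, 88, -1]
  ]
}}

```text
clock: 5.55
position: [607.0, 6.0, 23.2]
ee_rot: [-0.033, 0.999, 0.0, 0.002]
contact_force: [-0.6, -0.4, -0.6]
gripper_width: 42.3
grasp_force: 61.5
```

```bash
sed -i 's/S0=.*/S0=np.array([606.5,-54.5]); A=3.7/' h.py
python3 - <<'E'
from h import *
state(); print(st(60))
E
```

```text
5.55 [607.    6.   23.2] psi -176.2 z [ 0.003  0.001 -1.   ] F [-0.6 -0.4 -0.6] w 42.3 g 61.5 j6 -1.78
[602.6280615   5.3749371]
```

{"method": "carry_out", "body": {
  "motion": [
    [0, 0, 0, 1, 0, 2, -1],
    [0, 0, 0, 1, 0, 4, -1],
    [0, 0, 0, 1, 0, 5, -1],
    [0, 0, 0, 1, 0, 5, -1],
    [0, 0, 0, 1, 0, 5, -1]
  ]
}}

```text
clock: 6.18
position: [605.2, 5.7, 18.1]
ee_rot: [-0.033, 0.999, -0.0, 0.0]
contact_force: [-2.6, 1.2, 7.6]
gripper_width: 42.4
grasp_force: 62.5
```

Contact is 7.6 N, so the pipe is on the mat. I'll release, lift, and go to the next one.

{"method": "carry_out", "body": {
  "motion": [
    [0, 0, 0, 0, 0, -0.5, 0.1],
    [0, 0, 0, 0, 0, -0.5, 0.3],
    [0, 0, 0, 0, 0, -0.5, 0.3],
    [0, 0, 0, 0, 0, -20, 0.35],
    [0, 0, 0, 0, 0, -70, 0.35]
  ]
}}

```text
clock: 6.8
position: [603.0, 5.2, 84.2]
ee_rot: [-0.033, 0.999, -0.001, -0.003]
contact_force: [0.7, 0.7, -0.1]
gripper_width: 57.7
grasp_force: 0.0
```

Run:
```python
from h import *
state(); s=read_state()['position']; im=snap('wrist','w4.png')
c=(s[0],s[1],90,183.7)
chain(c,(426,46,110,181))
```

```text
6.8 [603.    5.2  84.2] psi -176.25 z [-0.007 -0.002 -1.   ] F [ 0.7  0.7 -0.1] w 57.7 g 0.0 j6 -1.78
(426, 46, 110, 181) [0.047, 174.0, 52.1, -20.0]
```

View pics/w4.png

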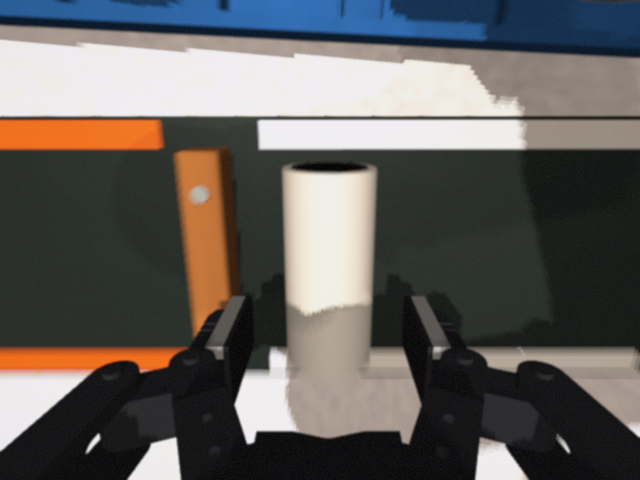

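White 1 now lies upright in the image at (329,270), parallel to the strip at (205,240) and released cleanly. On to white 2.

{"method": "carry_out", "body": {
  "motion": [
    [0, 0, 0, 0, 0, -24, 0.35],
    [0, 0, 0.047, 60, 18, -24, 0.35],
    [0, 0, 0.047, 120, 36, -24, 0.35],
    [0, 0, 0.047, 174, 52, -24, 0.35],
    [0, 0, 0.047, 174, 52, -24, 0.35]
  ]
}}

```text
clock: 7.48
position: [423.7, 45.5, 110.1]
ee_rot: [-0.01, 1.0, -0.0, -0.001]
contact_force: [1.0, -0.9, 0.5]
gripper_width: 57.5
grasp_force: 0.0
```

```bash
cat >> h.py <<'E'
def pipe(im,col,z):
    """pipe nearest image column 328: axis point/near end bore row, by column extents at rows 200-270"""
    h=cv2.cvtColor(im['color'],cv2.COLOR_BGR2HSV); H,S=h[...,0].astype(int),h[...,1].astype(int)
    m=((S<110) if col=='w' else (((H<20)|(H>170))&(S>110))).astype(np.uint8)
    out=[]
    for r in (200,230,260):
        row=np.flatnonzero(m[r]); g=np.split(row,np.flatnonzero(np.diff(row)>3)+1)
        g=min((q for q in g if len(q)>40),key=lambda q:abs(q.mean()-328))
        out.append(ray(im,((g[0]+g[-1])/2,r),z)[:2].round(1)); print('cols',g[0],g[-1],'row',r,out[-1])
    return out
E
python3 - <<'E'
from h import *
state(); pipe(snap('wrist','w5.png'),'w',27)
E
```

```text
7.47 [423.7  45.5 110.1] psi -178.8 z [-0.003 -0.001 -1.   ] F [ 1.  -0.9  0.5] w 57.5 g 0.0 j6 -2.04
cols 285 367 row 200 [394.4  43.6]
cols 286 366 row 230 [411.3  43.9]
cols 287 365 row 260 [429.   44.3]
```

{"method": "carry_out", "body": {
  "motion": [
    [0, 0, 0, -2, -1, 45, 0.35],
    [0, 0, 0, -2, -1, 87, 0.35],
    [0, 0, 0, -2, -1, 88, 0.35],
    [0, 0, 0, -2, -1, 88, -1],
    [0, 0, 0, -2, -1, 88, -1]
  ]
}}

```text
clock: 8.15
position: [431.2, 45.6, 23.6]
ee_rot: [-0.009, 1.0, 0.001, 0.002]
contact_force: [-0.1, -0.3, -1.2]
gripper_width: 42.5
grasp_force: 60.8
```

{"method": "carry_out", "body": {
  "motion": [
    [0, 0, 0, 0, 0, 0, -1],
    [0, 0, 0, 0, 0, 0, -1],
    [0, 0, 0, 0, 0, -30, -1],
    [0, 0, 0, 0, 0, -88, -1],
    [0, 0, 0, 0, 0, -88, -1]
  ]
}}

```text
clock: 8.78
position: [432.8, 46.5, 114.5]
ee_rot: [-0.01, 1.0, 0.002, 0.005]
contact_force: [0.2, 0.4, -2.6]
gripper_width: 42.2
grasp_force: 61.3
```

Run:
```python
from h import *
state(); s=read_state()['position']; 
p=lambda v,z,u=0:(*st(v,u).round(1),z,183.7)
chain((s[0],s[1],110,181),p(130,110,2))
```

```text
8.78 [432.8  46.5 114.5] psi -178.87 z [ 0.01   0.005 -1.   ] F [ 0.2  0.4 -2.6] w 42.2 g 61.3 j6 -2.04
(np.float64(600.1), np.float64(75.4), 110, 183.7) [-0.047, -167.8, 26.0, -0.0]
```

{"method": "carry_out", "body": {
  "motion": [
    [0, 0, -0.047, -50, 9, 0, -1],
    [0, 0, -0.047, -100, 18, 0, -1],
    [0, 0, -0.047, -150, 26, 0, -1],
    [0, 0, -0.047, -168, 26, 0, -1],
    [0, 0, -0.047, -168, 26, 0, -1]
  ]
}}

```text
clock: 9.4
position: [597.5, 74.1, 108.4]
ee_rot: [-0.032, 0.999, -0.0, -0.001]
contact_force: [-0.5, 0.2, -2.0]
gripper_width: 42.3
grasp_force: 61.3
```

{"method": "carry_out", "body": {
  "motion": [
    [0, 0, 0, 0, 0, 0, -1]
  ]
}}

```text
clock: 9.52
position: [595.9, 73.9, 109.2]
ee_rot: [-0.033, 0.999, -0.0, -0.001]
contact_force: [-1.0, -0.4, -1.3]
gripper_width: 42.6
grasp_force: 61.3
```

```bash
cat >> h.py <<'E'
def bore(im,z,f=0):
    """near end of the held pipe: bore = dark blob near column 328 above row 230"""
    g=cv2.cvtColor(im['color'],cv2.COLOR_BGR2GRAY); m=(g<45).astype(np.uint8); m[250:]=0
    n,l,s,c=cv2.connectedComponentsWithStats(m)
    for i in range(1,n):
        if 60<s[i,2]<170 and 8<s[i,3]<60 and abs(c[i,0]-328)<30: print('bore',c[i].round(),s[i,:4],ray(im,c[i],z).round(1))
E
python3 - <<'E'
from h import *
state(); im=snap('wrist','w6.png'); z=read_state()['position'][2]+5; bore(im,z); print(st(130))
E
```

```text
9.53 [595.9  73.9 109.2] psi -176.25 z [-0.003 -0.001 -1.   ] F [-1.  -0.4 -1.3] w 42.6 g 61.3 j6 -1.9
bore [326. 168.] [269 160 115  17] [538.   69.1 114.7]
[598.11079993  75.22903038]
```

{"method": "carry_out", "body": {
  "motion": [
    [0, 0, 0, -10, 1, 40, -1],
    [0, 0, 0, -10, 1, 80, -1],
    [0, 0, 0, -10, 1, 86, -1],
    [0, 0, 0, -10, 1, 88, -1],
    [0, 0, 0, -10, 1, 88, -1]
  ]
}}

```text
clock: 10.2
position: [608.3, 76.4, 24.1]
ee_rot: [-0.033, 0.999, 0.0, 0.002]
contact_force: [-0.0, 0.6, -2.1]
gripper_width: 42.4
grasp_force: 61.3
```

{"method": "carry_out", "body": {
  "motion": [
    [0, 0, 0, 0, 0, 1, -1],
    [0, 0, 0, 0, 0, 2, -1],
    [0, 0, 0, 0, 0, 3, -1],
    [0, 0, 0, 0, 0, 3, -1]
  ]
}}

```text
clock: 10.7
position: [607.2, 75.9, 19.2]
ee_rot: [-0.033, 0.999, -0.0, -0.0]
contact_force: [-0.7, 0.6, -2.1]
gripper_width: 42.3
grasp_force: 61.3
```

{"method": "carry_out", "body": {
  "motion": [
    [0, 0, 0, 0, 0, 1, -1],
    [0, 0, 0, 0, 0, 1.5, -1],
    [0, 0, 0, 0, 0, 1.5, 0.1],
    [0, 0, 0, 0, 0, 1.5, 0.3],
    [0, 0, 0, 0, 0, 1, 0.3]
  ]
}}

```text
clock: 11.32
position: [607.4, 76.0, 18.4]
ee_rot: [-0.033, 0.999, 0.0, 0.0]
contact_force: [-0.2, -0.9, -0.4]
gripper_width: 55.6
grasp_force: 0.0
```

{"method": "carry_out", "body": {
  "motion": [
    [0, 0, 0, 0, 0, -20, 0.35],
    [0, 0, 0, 0, 0, -60, 0.35],
    [0, 0, 0, 0, 0, -92, 0.35],
    [0, 0, 0, 0, 0, -92, 0.35]
  ]
}}

```text
clock: 11.82
position: [609.2, 76.5, 113.6]
ee_rot: [-0.033, 0.999, 0.001, 0.003]
contact_force: [-0.3, -0.1, -0.6]
gripper_width: 57.4
grasp_force: 0.0
```

Run:
```python
from h import *
state(); s=read_state()['position']; im=snap('wrist','w7.png'); pipe(im,'w',22); bore(im,22)
chain((s[0],s[1],110,183.7),(424,120,110,180))
```

```text
11.82 [609.2  76.5 113.6] psi -176.2 z [ 0.007  0.002 -1.   ] F [-0.3 -0.1 -0.6] w 57.4 g 0.0 j6 -1.89
cols 131 639 row 200 [580.4 106.7]
cols 136 639 row 230 [597.8 110. ]
cols 140 639 row 260 [616.1 113.3]
(424, 120, 110, 180) [0.065, 182.0, 55.4, -0.0]
```

{"method": "carry_out", "body": {
  "motion": [
    [0, 0, 0.065, 60, 18, 0, 0.35],
    [0, 0, 0.065, 120, 36, 0, 0.35],
    [0, 0, 0.065, 170, 50, 0, 0.35],
    [0, 0, 0.065, 181, 55, 0, 0.35],
    [0, 0, 0.065, 181, 55, 0, 0.35]
  ]
}}

```text
clock: 12.5
position: [422.9, 119.2, 110.1]
ee_rot: [-0.001, 1.0, -0.0, -0.0]
contact_force: [1.3, 0.5, 0.0]
gripper_width: 57.3
grasp_force: 0.0
```

{"method": "carry_out", "body": {
  "motion": [
    [0, 0, 0, 0, 0, 0, 0.35],
    [0, 0, 0, 0, 0, 0, 0.35]
  ]
}}

```text
clock: 12.75
position: [424.1, 118.9, 110.0]
ee_rot: [0.0, 1.0, -0.0, -0.0]
contact_force: [-0.8, 0.4, -0.4]
gripper_width: 57.4
grasp_force: 0.0
```

Run:
```python
from h import *
state(); im=snap('wrist','w8.png'); pipe(im,'w',27); bore(im,27)
```

```text
12.75 [424.1 118.9 110. ] psi 179.98 z [-0. -0. -1.] F [-0.8  0.4 -0.4] w 57.4 g 0.0 j6 -2.22
cols 288 370 row 200 [394.9 119.3]
cols 289 369 row 230 [411.8 119.3]
cols 289 367 row 260 [429.5 118.7]
bore [343. 150.] [297 125  78  35] [368.2 126.4  27. ]
```

{"method": "carry_out", "body": {
  "motion": [
    [0, 0, 0, 2, 0, 45, 0.35],
    [0, 0, 0, 2, 0, 87, 0.35],
    [0, 0, 0, 2, 0, 88, 0.35],
    [0, 0, 0, 2, 0, 88, -1],
    [0, 0, 0, 2, 0, 88, -1]
  ]
}}

```text
clock: 13.42
position: [422.1, 119.5, 23.7]
ee_rot: [-0.0, 1.0, 0.001, 0.001]
contact_force: [0.1, -0.6, -1.6]
gripper_width: 42.3
grasp_force: 60.8
```

{"method": "carry_out", "body": {
  "motion": [
    [0, 0, 0, 0, 0, 0, -1],
    [0, 0, 0, 0, 0, 0, -1],
    [0, 0, 0, 0, 0, -30, -1],
    [0, 0, 0, 0, 0, -88, -1],
    [0, 0, 0, 0, 0, -88, -1]
  ]
}}

```text
clock: 14.05
position: [423.7, 120.7, 114.5]
ee_rot: [-0.001, 1.0, 0.003, 0.005]
contact_force: [0.5, 0.2, -2.8]
gripper_width: 42.3
grasp_force: 61.4
```

Run:
```python
from h import *
state(); s=read_state()['position']; 
p=lambda v,z,u=0:(*st(v,u).round(1),z,183.7)
chain((s[0]-1,s[1],110,180),p(200,110,4))
```

```text
14.05 [423.7 120.7 114.5] psi -179.9 z [ 0.009  0.006 -1.   ] F [ 0.5  0.2 -2.8] w 42.3 g 61.4 j6 -2.22
(np.float64(597.6), np.float64(145.3), 110, 183.7) [-0.065, -174.9, 24.6, -0.0]
```

{"method": "carry_out", "body": {
  "motion": [
    [0, 0, -0.065, -50, 9, 0, -1],
    [0, 0, -0.065, -100, 18, 0, -1],
    [0, 0, -0.065, -150, 25, 0, -1],
    [0, 0, -0.065, -174, 25, 0, -1],
    [0, 0, -0.065, -174, 25, 0, -1]
  ]
}}

```text
clock: 14.68
position: [595.6, 143.7, 108.3]
ee_rot: [-0.032, 0.999, -0.0, -0.001]
contact_force: [-1.2, 0.1, -1.3]
gripper_width: 42.2
grasp_force: 61.4
```

{"method": "carry_out", "body": {
  "motion": [
    [0, 0, 0, 0, 0, 0, -1],
    [0, 0, 0, 0, 0, 0, -1]
  ]
}}

```text
clock: 14.92
position: [593.9, 143.9, 110.2]
ee_rot: [-0.033, 0.999, -0.0, -0.001]
contact_force: [-0.2, 0.2, -1.7]
gripper_width: 42.4
grasp_force: 61.4
```

Run:
```python
from h import *
state(); im=snap('wrist','w9.png'); z=read_state()['position'][2]+5; bore(im,z); print(st(200))
```

```text
14.93 [593.9 143.9 110.2] psi -176.21 z [-0.001 -0.    -1.   ] F [-0.2  0.2 -1.7] w 42.4 g 61.4 j6 -2.01
bore [329. 195.] [273 184 113  23] [544.2 140.7 115.4]
[593.59353835 145.08312365]
```

{"method": "carry_out", "body": {
  "motion": [
    [0, 0, 0, 1, 1, 40, -1],
    [0, 0, 0, 1, 1, 80, -1],
    [0, 0, 0, 1, 1, 87, -1],
    [0, 0, 0, 1, 1, 89, -1],
    [0, 0, 0, 1, 1, 90, -1]
  ]
}}

```text
clock: 15.6
position: [595.1, 145.6, 22.1]
ee_rot: [-0.033, 0.999, 0.001, 0.002]
contact_force: [0.1, 0.9, -1.8]
gripper_width: 42.6
grasp_force: 61.4
```

{"method": "carry_out", "body": {
  "motion": [
    [0, 0, 0, 0, 0, 1, -1],
    [0, 0, 0, 0, 0, 2, -1],
    [0, 0, 0, 0, 0, 2, -1]
  ]
}}

```text
clock: 15.98
position: [594.1, 145.0, 18.6]
ee_rot: [-0.033, 0.999, 0.0, 0.0]
contact_force: [-0.4, -0.2, -1.6]
gripper_width: 42.2
grasp_force: 61.4
```

{"method": "carry_out", "body": {
  "motion": [
    [0, 0, 0, 0, 0, 0, 0.1],
    [0, 0, 0, 0, 0, 0, 0.3],
    [0, 0, 0, 0, 0, -1, 0.3],
    [0, 0, 0, 0, 0, -20, 0.35],
    [0, 0, 0, 0, 0, -70, 0.35]
  ]
}}

```text
clock: 16.6
position: [592.3, 144.2, 86.5]
ee_rot: [-0.033, 0.999, -0.001, -0.003]
contact_force: [0.8, 0.4, 0.6]
gripper_width: 58.0
grasp_force: 0.0
```

Run:
```python
from h import *
state(); s=read_state()['position']
p=lambda v,z,u=0,psi=273.7:(*st(v,u).round(1),z,psi)
chain((s[0],s[1],88,183.7),p(200,110,0,228),p(243,110),p(243,24),p(155,24))
```

```text
16.6 [592.3 144.2  86.5] psi -176.25 z [-0.006 -0.003 -1.   ] F [0.8 0.4 0.6] w 58.0 g 0.0 j6 -2.01
(np.float64(593.6), np.float64(145.1), 110, 228) [-0.773, -1.4, 0.8, -22.0]
(np.float64(590.8), np.float64(188.0), 110, 273.7) [-0.798, -30.0, 30.8, -0.0]
(np.float64(590.8), np.float64(188.0), 24, 273.7) [-0.0, 0.0, 0.0, 86.0]
(np.float64(596.5), np.float64(100.2), 24, 273.7) [-0.0, 88.0, -0.0, -0.0]
```

{"method": "carry_out", "body": {
  "motion": [
    [0, 0, -0.18, 0, 0, -22, 0.35],
    [0, 0, -0.36, 0, 0, -22, 0.35],
    [0, 0, -0.54, 0, 0, -22, 0.35],
    [0, 0, -0.72, 0, 0, -22, 0.35],
    [0, 0, -0.785, 0, 0, -22, 0.35]
  ]
}}

```text
clock: 17.23
position: [594.0, 145.0, 110.5]
ee_rot: [-0.414, 0.91, 0.0, 0.0]
contact_force: [-0.4, -0.4, 0.2]
gripper_width: 57.2
grasp_force: 0.0
```

{"method": "carry_out", "body": {
  "motion": [
    [0, 0, -0.18, -15, 15, 0, 0.35],
    [0, 0, -0.36, -30, 30, 0, 0.35],
    [0, 0, -0.54, -30, 31, 0, 0.35],
    [0, 0, -0.72, -30, 31, 0, 0.35],
    [0, 0, -0.785, -30, 31, 0, 0.35]
  ]
}}

```text
clock: 17.85
position: [590.5, 188.1, 110.4]
ee_rot: [0.731, -0.683, 0.0, -0.0]
contact_force: [0.0, 0.2, -1.3]
gripper_width: 57.5
grasp_force: 0.0
```

Run:
```python
from h import *
state(); snap('wrist','w10.png'); print(st(243))
```

```text
17.85 [590.5 188.1 110.4] psi -86.1 z [ 0.  0. -1.] F [ 0.   0.2 -1.3] w 57.5 g 0.0 j6 -0.5
[590.81864909 187.99349524]
```

View pics/w10.png

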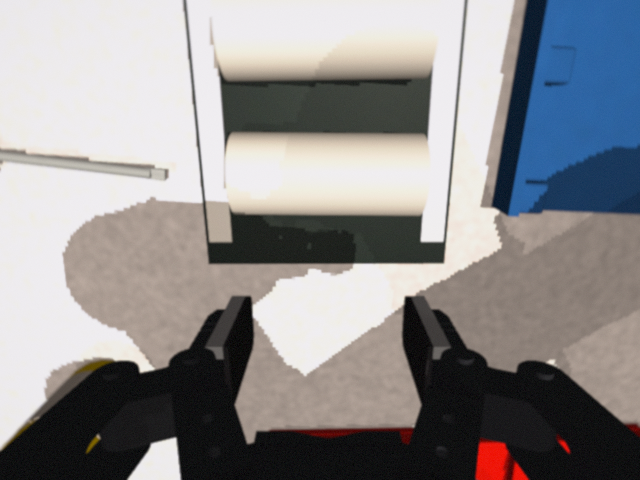

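The last two white pipes, at (325,40) and (325,172), are parallel with the mat edge at row 262. The fingers are clear outside the row. I'll descend and push the row in.

{"method": "carry_out", "body": {
  "motion": [
    [0, 0, 0, 0, 0, 50, 0.35],
    [0, 0, 0, 0, 0, 86, 0.35],
    [0, 0, 0, 4, 0, 86, 0.35],
    [0, 0, 0, 9, 0, 86, 0.35],
    [0, 0, 0, 14, 0, 86, 0.35]
  ]
}}

```text
clock: 18.52
position: [592.7, 174.3, 26.4]
ee_rot: [0.73, -0.684, 0.001, -0.002]
contact_force: [-1.0, 0.6, -0.5]
gripper_width: 57.8
grasp_force: 0.1
```

{"method": "carry_out", "body": {
  "motion": [
    [0, 0, 0, 6, 0, 0, 0.35],
    [0, 0, 0, 12, 0, 0, 0.35],
    [0, 0, 0, 18, 0, 0, 0.35],
    [0, 0, 0, 24, 0, 0, 0.35],
    [0, 0, 0, 30, 0, 0, 0.35]
  ]
}}

```text
clock: 19.15
position: [593.6, 143.9, 24.4]
ee_rot: [0.73, -0.684, 0.0, -0.0]
contact_force: [-0.6, 0.5, 1.1]
gripper_width: 57.7
grasp_force: 0.3
```

{"method": "carry_out", "body": {
  "motion": [
    [0, 0, 0, 6, 0, 0, 0.35],
    [0, 0, 0, 12, 0, 0, 0.35],
    [0, 0, 0, 18, 0, 0, 0.35],
    [0, 0, 0, 24, 0, 0, 0.35],
    [0, 0, 0, 30, 0, 0, 0.35]
  ]
}}

```text
clock: 19.77
position: [595.7, 114.2, 24.6]
ee_rot: [0.73, -0.684, 0.0, -0.001]
contact_force: [-0.9, 3.1, 2.6]
gripper_width: 57.8
grasp_force: 1.4
```

```bash
cat >> h.py <<'E'
def uv(p):
    a=np.radians(A); d=np.array(p[:2])-S0; return np.array([d@[np.cos(a),np.sin(a)],d@[-np.sin(a),np.cos(a)]]).round(1)
E
python3 - <<'E'
from h import *
state(); snap('wrist','w11.png'); print(uv(read_state()['position']))
E
```

```text
19.77 [595.7 114.2  24.6] psi -86.26 z [ 0.001  0.001 -1.   ] F [-0.9  3.1  2.6] w 57.8 g 1.4 j6 -0.39
[ -0.2 168.2]
```

View pics/w11.png

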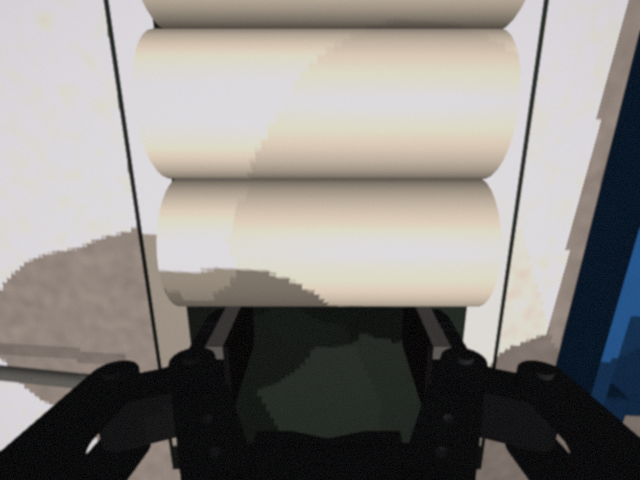

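All three white pipes are touching and aligned, at rows 10, 100 and 240. I'll keep pushing gently.

{"method": "carry_out", "body": {
  "motion": [
    [0, 0, 0, 3, 0, 0, 0.35],
    [0, 0, 0, 6, 0, 0, 0.35],
    [0, 0, 0, 9, 0, 0, 0.35],
    [0, 0, 0, 11, 0, 0, 0.35],
    [0, 0, 0, 12, 0, 0, 0.35]
  ]
}}

```text
clock: 20.45
position: [596.1, 102.0, 24.3]
ee_rot: [0.73, -0.684, -0.0, 0.0]
contact_force: [-1.3, 1.3, 1.3]
gripper_width: 57.8
grasp_force: 1.0
```

{"method": "carry_out", "body": {
  "motion": [
    [0, 0, 0, 1, 0, 0, 0.35],
    [0, 0, 0, 2, 0, 0, 0.35],
    [0, 0, 0, 2, 0, 0, 0.35]
  ]
}}

```text
clock: 20.82
position: [596.1, 100.0, 24.3]
ee_rot: [0.73, -0.684, 0.0, 0.0]
contact_force: [-0.4, -0.9, -0.2]
gripper_width: 57.6
grasp_force: 0.0
```

{"method": "carry_out", "body": {
  "motion": [
    [0, 0, 0, 1, 0, 0, 0.35],
    [0, 0, 0, 2, 0, 0, 0.35],
    [0, 0, 0, 2, 0, 0, 0.35]
  ]
}}

```text
clock: 21.2
position: [596.5, 98.1, 24.4]
ee_rot: [0.73, -0.684, 0.0, -0.0]
contact_force: [-0.7, 0.2, 1.1]
gripper_width: 57.8
grasp_force: 0.5
```

{"method": "carry_out", "body": {
  "motion": [
    [0, 0, 0, 1, 0, 0, 0.35],
    [0, 0, 0, 1.5, 0, 0, 0.35],
    [0, 0, 0, 1.5, 0, 0, 0.35]
  ]
}}

```text
clock: 21.58
position: [596.6, 97.9, 24.4]
ee_rot: [0.73, -0.684, -0.0, -0.001]
contact_force: [-1.4, 5.2, 1.4]
gripper_width: 57.7
grasp_force: 3.0
```

Run:
```python
from h import *
state(); print(uv(read_state()['position']))
```

```text
21.57 [596.6  97.9  24.4] psi -86.27 z [ 0.001  0.001 -1.   ] F [-1.4  5.2  1.4] w 57.7 g 3.0 j6 -0.36
[-1.000e-01  1.527e+02]
```

{"method": "carry_out", "body": {
  "motion": [
    [0, 0, 0, -6, 0, 0, 0.35],
    [0, 0, 0, -15, 0, -10, 0.35],
    [0, 0, 0, -15, 0, -60, 0.35],
    [0, 0, 0, -15, 0, -95, 0.35],
    [0, 0, 0, -15, 0, -95, 0.35]
  ]
}}

```text
clock: 22.2
position: [597.5, 112.6, 123.6]
ee_rot: [0.73, -0.683, 0.002, -0.004]
contact_force: [-0.4, -0.4, -0.4]
gripper_width: 57.4
grasp_force: 0.0
```

Run:
```python
from h import *
state(); s=read_state()['position']
chain((s[0],s[1],118,273.7),(510,20,118,226),(430,-90.5,112,180.7))
```

```text
22.2 [597.5 112.6 123.6] psi -86.23 z [ 0.008  0.003 -1.   ] F [-0.4 -0.4 -0.4] w 57.4 g 0.0 j6 -0.39
(510, 20, 118, 226) [0.833, 86.7, 93.3, -0.0]
(430, -90.5, 112, 180.7) [0.791, 135.1, -19.2, 6.0]
```

{"method": "carry_out", "body": {
  "motion": [
    [0, 0, 0.18, 20, 20, 0, 0.25],
    [0, 0, 0.36, 40, 42, 0, 0.25],
    [0, 0, 0.54, 60, 64, 0, 0.25],
    [0, 0, 0.72, 80, 85, 0, 0.25],
    [0, 0, 0.833, 87, 93, 0, 0.25]
  ]
}}

```text
clock: 22.82
position: [506.4, 17.6, 118.8]
ee_rot: [-0.388, 0.922, 0.0, -0.001]
contact_force: [0.2, -0.1, -0.0]
gripper_width: 53.3
grasp_force: 0.0
```

{"method": "carry_out", "body": {
  "motion": [
    [0, 0, 0.18, 30, -5, 2, 0.25],
    [0, 0, 0.36, 60, -10, 4, 0.25],
    [0, 0, 0.54, 90, -15, 6, 0.25],
    [0, 0, 0.72, 120, -19, 6, 0.25],
    [0, 0, 0.791, 135, -19, 6, 0.25]
  ]
}}

```text
clock: 23.45
position: [426.4, -92.5, 112.8]
ee_rot: [-0.004, 1.0, -0.0, -0.001]
contact_force: [-0.6, -0.2, 0.2]
gripper_width: 53.4
grasp_force: 0.0
```

{"method": "carry_out", "body": {
  "motion": [
    [0, 0, 0, 0, 0, 0, 0.25],
    [0, 0, 0, 0, 0, 0, 0.25]
  ]
}}

```text
clock: 23.7
position: [428.6, -91.2, 113.3]
ee_rot: [-0.007, 1.0, -0.0, 0.0]
contact_force: [0.6, -0.3, -0.2]
gripper_width: 53.2
grasp_force: 0.0
```

Run:
```python
from h import *
state(); im=snap('wrist','w12.png'); pipe(im,'c',23)
```

```text
23.7 [428.6 -91.2 113.3] psi -179.24 z [ 0. -0. -1.] F [ 0.6 -0.3 -0.2] w 53.2 g 0.0 j6 -1.72
cols 298 360 row 200 [401.1 -91.2]
cols 299 359 row 230 [418.5 -91. ]
cols 300 359 row 260 [436.8 -90.4]
```

{"method": "carry_out", "body": {
  "motion": [
    [0, 0, 0, 1, 0.5, 45, 0.25],
    [0, 0, 0, 1, 0.5, 88, 0.25],
    [0, 0, 0, 1, 0.5, 91.5, 0.25],
    [0, 0, 0, 1, 0.5, 91.5, -1],
    [0, 0, 0, 1, 0.5, 91.5, -1]
  ]
}}

```text
clock: 24.38
position: [428.3, -90.7, 23.1]
ee_rot: [-0.006, 1.0, 0.0, 0.002]
contact_force: [-0.1, 0.6, -1.5]
gripper_width: 33.9
grasp_force: 59.8
```

{"method": "carry_out", "body": {
  "motion": [
    [0, 0, 0, 0, 0, 0, -1],
    [0, 0, 0, 0, 0, 0, -1],
    [0, 0, 0, 0, 0, -30, -1],
    [0, 0, 0, 0, 0, -88, -1],
    [0, 0, 0, 0, 0, -88, -1]
  ]
}}

```text
clock: 25.0
position: [430.3, -90.7, 114.0]
ee_rot: [-0.006, 1.0, 0.001, 0.006]
contact_force: [-1.1, -0.4, -2.5]
gripper_width: 34.0
grasp_force: 60.3
```

Run:
```python
from h import *
state(); s=read_state()['position']; 
p=lambda v,z,u=0:(*st(v,u).round(1),z,183.7)
chain((s[0]-1,s[1],110,180.7),p(-58,110,2))
```

```text
25.0 [430.3 -90.7 114. ] psi -179.28 z [ 0.011  0.001 -1.   ] F [-1.1 -0.4 -2.5] w 34.0 g 60.3 j6 -1.72
(np.float64(612.2), np.float64(-112.3), 110, 183.7) [-0.052, -182.6, -23.8, -0.0]
```

{"method": "carry_out", "body": {
  "motion": [
    [0, 0, -0.052, -50, -8, 0, -1],
    [0, 0, -0.052, -100, -16, 0, -1],
    [0, 0, -0.052, -150, -24, 0, -1],
    [0, 0, -0.052, -182, -24, 0, -1],
    [0, 0, -0.052, -182, -24, 0, -1]
  ]
}}

```text
clock: 25.62
position: [610.6, -112.9, 107.7]
ee_rot: [-0.032, 1.0, 0.0, -0.001]
contact_force: [-1.5, 0.3, -2.4]
gripper_width: 34.0
grasp_force: 60.3
```

{"method": "carry_out", "body": {
  "motion": [
    [0, 0, 0, 0, 0, 0, -1],
    [0, 0, 0, 0, 0, 0, -1]
  ]
}}

```text
clock: 25.88
position: [608.2, -112.9, 109.5]
ee_rot: [-0.032, 0.999, 0.0, -0.001]
contact_force: [-0.3, 0.5, -1.1]
gripper_width: 34.3
grasp_force: 60.3
```

Run:
```python
from h import *
state(); im=snap('wrist','w13.png'); z=read_state()['position'][2]+5; bore(im,z); print(st(-58))
m=im['color'].astype(int); col=m[100:260,328]; print(col[::8].tolist())
```

```text
25.88 [ 608.2 -112.9  109.5] psi -176.35 z [-0.001  0.    -1.   ] F [-0.3  0.5 -1.1] w 34.3 g 60.3 j6 -1.58
bore [326. 191.] [284 182  86  19] [ 557.1 -116.9  114.8]
[ 610.24287388 -112.37910586]
[[236, 238, 240], [234, 238, 240], [239, 239, 241], [48, 120, 241], [49, 122, 243], [46, 122, 242], [53, 85, 162], [50, 56, 51], [49, 56, 50], [48, 52, 46], [44, 51, 53], [12, 8, 14], [0, 0, 0], [70, 115, 219], [73, 117, 219], [69, 114, 218], [69, 115, 218], [69, 114, 218], [65, 112, 215], [70, 114, 218]]
```

{"method": "carry_out", "body": {
  "motion": [
    [0, 0, 0, -3, 0.5, 40, -1],
    [0, 0, 0, -3, 0.5, 80, -1],
    [0, 0, 0, -3, 0.5, 87, -1],
    [0, 0, 0, -3, 0.5, 89, -1],
    [0, 0, 0, -3, 0.5, 91, -1]
  ]
}}

```text
clock: 26.55
position: [613.7, -112.2, 20.7]
ee_rot: [-0.032, 0.999, -0.0, 0.002]
contact_force: [0.9, 0.0, -1.7]
gripper_width: 34.3
grasp_force: 60.2
```

{"method": "carry_out", "body": {
  "motion": [
    [0, 0, 0, 0, 0, 0.5, -1],
    [0, 0, 0, 0, 0, 1, -1],
    [0, 0, 0, 0, 0, 1, -1]
  ]
}}

```text
clock: 26.92
position: [612.6, -112.2, 18.2]
ee_rot: [-0.032, 0.999, 0.0, 0.0]
contact_force: [0.5, 0.1, -2.0]
gripper_width: 34.1
grasp_force: 60.2
```

{"method": "carry_out", "body": {
  "motion": [
    [0, 0, 0, 0, 0, 1, -1],
    [0, 0, 0, 0, 0, 1.5, -1],
    [0, 0, 0, 0, 0, 1.5, -0.1],
    [0, 0, 0, 0, 0, 1.5, 0.2],
    [0, 0, 0, 0, 0, 1, 0.2]
  ]
}}

```text
clock: 27.55
position: [612.5, -112.2, 16.7]
ee_rot: [-0.032, 0.999, -0.0, -0.0]
contact_force: [-0.5, 0.3, 0.1]
gripper_width: 51.1
grasp_force: 0.0
```

{"method": "carry_out", "body": {
  "motion": [
    [0, 0, 0, 0, 0, -20, 0.25],
    [0, 0, 0, 0, 0, -60, 0.25],
    [0, 0, 0, 0, 0, -94, 0.25],
    [0, 0, 0, 0, 0, -94, 0.25]
  ]
}}

```text
clock: 28.05
position: [614.5, -112.2, 114.3]
ee_rot: [-0.032, 0.999, -0.0, 0.004]
contact_force: [0.3, 0.6, -0.2]
gripper_width: 53.7
grasp_force: 0.0
```

Run:
```python
from h import *
state(); s=read_state()['position']; im=snap('wrist','w14.png'); pipe(im,'c',18)
chain((s[0]-1,s[1],112,183.7),(428,-166,112,180.7))
```

```text
28.05 [ 614.5 -112.2  114.3] psi -176.31 z [ 0.007 -0.    -1.   ] F [ 0.3  0.6 -0.2] w 53.7 g 0.0 j6 -1.59
cols 297 359 row 200 [ 588.9 -114.1]
cols 298 359 row 230 [ 606.8 -112.7]
cols 299 358 row 260 [ 625.6 -111.4]
(428, -166, 112, 180.7) [0.052, 188.6, -41.7, -0.0]
```

Copper 1 stayed where I put it. On to copper 2.

{"method": "carry_out", "body": {
  "motion": [
    [0, 0, 0.052, 60, -14, 0, 0.25],
    [0, 0, 0.052, 120, -28, 0, 0.25],
    [0, 0, 0.052, 170, -42, 0, 0.25],
    [0, 0, 0.052, 187, -42, 0, 0.25],
    [0, 0, 0.052, 187, -42, 0, 0.25]
  ]
}}

```text
clock: 28.72
position: [427.8, -166.1, 110.5]
ee_rot: [-0.006, 1.0, -0.0, -0.0]
contact_force: [0.5, 0.0, 0.1]
gripper_width: 53.5
grasp_force: 0.0
```

{"method": "carry_out", "body": {
  "motion": [
    [0, 0, 0, 0, 0, 0, 0.25],
    [0, 0, 0, 0, 0, 0, 0.25]
  ]
}}

```text
clock: 28.98
position: [429.9, -165.7, 110.6]
ee_rot: [-0.006, 1.0, -0.0, 0.0]
contact_force: [-0.1, 1.1, -0.3]
gripper_width: 53.1
grasp_force: 0.0
```

Run:
```python
from h import *
state(); im=snap('wrist','w15.png'); pipe(im,'c',23)
```

```text
28.98 [ 429.9 -165.7  110.6] psi -179.27 z [ 0. -0. -1.] F [-0.1  1.1 -0.3] w 53.1 g 0.0 j6 -1.54
cols 300 362 row 200 [ 401.7 -164.6]
cols 300 361 row 230 [ 419.  -164.6]
cols 300 360 row 260 [ 437.1 -164.6]
```

{"method": "carry_out", "body": {
  "motion": [
    [0, 0, 0, 1, 1, 45, 0.25],
    [0, 0, 0, 1, 1, 86, 0.25],
    [0, 0, 0, 1, 1, 89, 0.25],
    [0, 0, 0, 1, 1, 89, -1],
    [0, 0, 0, 1, 1, 89, -1]
  ]
}}

```text
clock: 29.65
position: [428.6, -165.0, 23.1]
ee_rot: [-0.006, 1.0, -0.0, 0.001]
contact_force: [1.1, 0.5, -1.6]
gripper_width: 34.4
grasp_force: 59.7
```

{"method": "carry_out", "body": {
  "motion": [
    [0, 0, 0, 0, 0, 0, -1],
    [0, 0, 0, 0, 0, 0, -1],
    [0, 0, 0, 0, 0, -30, -1],
    [0, 0, 0, 0, 0, -88, -1],
    [0, 0, 0, 0, 0, -88, -1]
  ]
}}

```text
clock: 30.28
position: [430.6, -165.3, 114.1]
ee_rot: [-0.006, 1.0, -0.0, 0.006]
contact_force: [-0.0, -0.1, -3.0]
gripper_width: 34.4
grasp_force: 60.3
```

Run:
```python
from h import *
state(); s=read_state()['position']; 
p=lambda v,z,u=0:(*st(v,u).round(1),z,183.7)
chain((s[0]-1,s[1],110,180.7),p(-121,110,2))
```

```text
30.27 [ 430.6 -165.3  114.1] psi -179.28 z [ 0.011 -0.001 -1.   ] F [-0.  -0.1 -3. ] w 34.4 g 60.3 j6 -1.55
(np.float64(616.3), np.float64(-175.1), 110, 183.7) [-0.052, -186.6, -12.1, -0.0]
```

{"method": "carry_out", "body": {
  "motion": [
    [0, 0, -0.052, -50, -6, 0, -1],
    [0, 0, -0.052, -100, -12, 0, -1],
    [0, 0, -0.052, -150, -12, 0, -1],
    [0, 0, -0.052, -187, -12, 0, -1],
    [0, 0, -0.052, -187, -12, 0, -1]
  ]
}}

```text
clock: 30.9
position: [616.1, -174.6, 107.6]
ee_rot: [-0.032, 0.999, 0.0, -0.001]
contact_force: [-0.0, -0.3, -2.8]
gripper_width: 34.3
grasp_force: 60.3
```

{"method": "carry_out", "body": {
  "motion": [
    [0, 0, 0, 0, 0, 0, -1],
    [0, 0, 0, 0, 0, 0, -1]
  ]
}}

```text
clock: 31.15
position: [613.3, -174.8, 109.4]
ee_rot: [-0.032, 0.999, 0.0, -0.001]
contact_force: [-0.0, 0.7, -1.5]
gripper_width: 34.1
grasp_force: 60.3
```

Run:
```python
from h import *
state(); im=snap('wrist','w16.png'); z=read_state()['position'][2]+5; bore(im,z); print(st(-121))
```

```text
31.15 [ 613.3 -174.8  109.4] psi -176.37 z [-0.002  0.    -1.   ] F [-0.   0.7 -1.5] w 34.1 g 60.3 j6 -1.48
bore [329. 190.] [287 182  86  19] [ 562.1 -178.   114.8]
[ 614.3084093  -175.24778981]
```

View pics/w16.png

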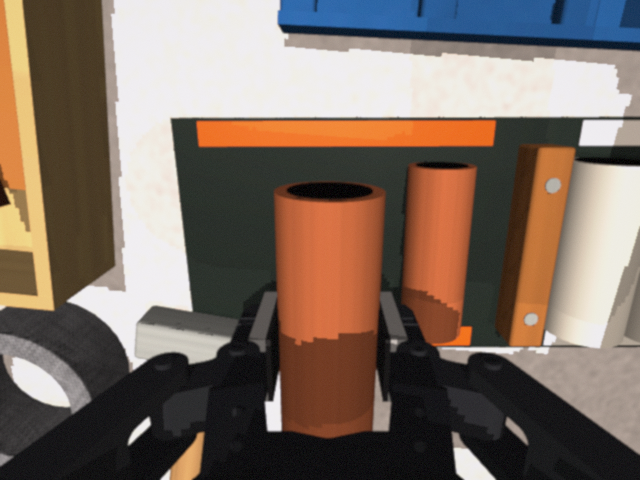

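The held copper pipe is clear. The hammer head, at (190,330), lies to the left of the placing spot, and white 1 touches the strip at (560,250).

{"method": "carry_out", "body": {
  "motion": [
    [0, 0, 0, -1, 1, 40, -1],
    [0, 0, 0, -1, 1, 80, -1],
    [0, 0, 0, -1, 1, 87, -1],
    [0, 0, 0, -1, 1, 89, -1],
    [0, 0, 0, -1, 1, 91, -1]
  ]
}}

```text
clock: 31.82
position: [616.9, -173.9, 20.8]
ee_rot: [-0.032, 0.999, -0.0, 0.002]
contact_force: [0.7, -0.9, -2.0]
gripper_width: 34.5
grasp_force: 60.2
```

{"method": "carry_out", "body": {
  "motion": [
    [0, 0, 0, 0, 0, 0.5, -1],
    [0, 0, 0, 0, 0, 1, -1],
    [0, 0, 0, 0, 0, 1, -1]
  ]
}}

```text
clock: 32.2
position: [615.7, -173.8, 18.2]
ee_rot: [-0.032, 0.999, -0.0, 0.0]
contact_force: [0.5, -0.9, -2.1]
gripper_width: 34.2
grasp_force: 60.2
```

{"method": "carry_out", "body": {
  "motion": [
    [0, 0, 0, 0, 0, 1, -1],
    [0, 0, 0, 0, 0, 1.5, -1],
    [0, 0, 0, 0, 0, 1.5, -0.1],
    [0, 0, 0, 0, 0, 1.5, 0.1],
    [0, 0, 0, 0, 0, 1, 0.1]
  ]
}}

```text
clock: 32.83
position: [615.6, -173.8, 16.7]
ee_rot: [-0.032, 0.999, -0.0, -0.0]
contact_force: [-0.3, -0.2, -1.1]
gripper_width: 47.0
grasp_force: 0.0
```

{"method": "carry_out", "body": {
  "motion": [
    [0, 0, 0, 0, 0, -20, 0.1],
    [0, 0, 0, 0, 0, -60, 0.1],
    [0, 0, 0, 0, 0, -94, 0.1],
    [0, 0, 0, 0, 0, -94, 0.1]
  ]
}}

```text
clock: 33.33
position: [617.6, -174.0, 114.4]
ee_rot: [-0.032, 0.999, -0.001, 0.004]
contact_force: [0.2, 0.1, -0.0]
gripper_width: 46.7
grasp_force: 0.0
```

Run:
```python
from h import *
state(); s=read_state()['position']; im=snap('wrist','w17.png'); pipe(im,'c',18)
h=cv2.cvtColor(im['color'],cv2.COLOR_BGR2HSV)
p=lambda v,z,u=0,psi=273.7:(*st(v,u).round(1),z,psi)
chain((s[0]-1,s[1],112,183.7),p(-140,112,-5,138),p(-160,112,-5,93.7),p(-160,24,-5,93.7))
```

```text
33.33 [ 617.6 -174.   114.4] psi -176.31 z [ 0.007 -0.001 -1.   ] F [ 0.2  0.1 -0. ] w 46.7 g 0.0 j6 -1.48
cols 298 361 row 200 [ 592.  -175.1]
cols 298 359 row 230 [ 610.  -174.5]
cols 299 358 row 260 [ 628.8 -173.3]
(np.float64(610.5), np.float64(-194.5), 112, 138) [0.798, 7.4, -20.0, -0.0]
(np.float64(611.8), np.float64(-214.5), 112, 93.7) [0.773, -14.3, -14.0, -0.0]
(np.float64(611.8), np.float64(-214.5), 24, 93.7) [-0.0, 0.0, 0.0, 88.0]
```

Run:
```python
from h import *
p=lambda v,z,u=0,psi=273.7:(*st(v,u).round(1),z,psi)
chain((616,-174,112,183.7),p(-140,112,-8,229),p(-158,112,-8))
im=snap('wrist'); g=im['color']
h=cv2.cvtColor(g,cv2.COLOR_BGR2HSV)
m=((h[...,1]<40)&(h[...,2]>75)&(h[...,2]<190)).astype(np.uint8); m[:,240:]=0; m[:280]=0;m[370:]=0
cs,_=cv2.findContours(m,cv2.RETR_EXTERNAL,cv2.CHAIN_APPROX_NONE); c=max(cs,key=cv2.contourArea)
print(cv2.boundingRect(c),[ray(im,q,22)[:2].round() for q in (c[c[:,0,0].argmax(),0],c[c[:,0,1].argmin(),0])])
```

```text
(np.float64(607.6), np.float64(-194.7), 112, 229) [-0.791, 9.7, -20.1, -0.0]
(np.float64(608.7), np.float64(-212.7), 112, 273.7) [-0.78, 12.9, -12.6, -0.0]
(0, 324, 83, 46) [array([ 709., -326.]), array([ 680., -373.])]
```

{"method": "carry_out", "body": {
  "motion": [
    [0, 0, -0.18, 3, -10, 0, 0.1],
    [0, 0, -0.36, 7, -20, 0, 0.1],
    [0, 0, -0.54, 7, -20, 0, 0.1],
    [0, 0, -0.72, 7, -20, 0, 0.1],
    [0, 0, -0.79, 7, -20, 0, 0.1]
  ]
}}

```text
clock: 34.05
position: [608.8, -194.1, 108.8]
ee_rot: [-0.415, 0.91, 0.001, -0.001]
contact_force: [0.2, -0.4, 0.2]
gripper_width: 46.8
grasp_force: 0.0
```

{"method": "carry_out", "body": {
  "motion": [
    [0, 0, -0.18, 6, -6, 0, 0.1],
    [0, 0, -0.36, 13, -13, 0, 0.1],
    [0, 0, -0.54, 13, -13, 0, 0.1],
    [0, 0, -0.72, 13, -13, 0, 0.1],
    [0, 0, -0.78, 13, -13, 0, 0.1]
  ]
}}

```text
clock: 34.67
position: [610.1, -212.4, 108.8]
ee_rot: [0.73, -0.684, -0.001, 0.001]
contact_force: [-0.6, 0.6, 0.4]
gripper_width: 47.0
grasp_force: 0.0
```

{"method": "carry_out", "body": {
  "motion": [
    [0, 0, 0, 0, 0, 20, 0.1],
    [0, 0, 0, 0, 0, 50, 0.1],
    [0, 0, 0, 0, 0, 80, 0.1],
    [0, 0, 0, 0, 0, 86, 0.1],
    [0, 0, 0, 0, 0, 86, 0.1]
  ]
}}

```text
clock: 35.3
position: [610.8, -212.6, 24.1]
ee_rot: [0.729, -0.684, -0.001, 0.001]
contact_force: [-0.6, 0.5, 0.1]
gripper_width: 46.9
grasp_force: 0.0
```

Run:
```python
from h import *
state(); print(uv(read_state()['position']))
```

```text
35.3 [ 610.8 -212.6   24.1] psi -86.38 z [-0.002 -0.    -1.   ] F [-0.6  0.5  0.1] w 46.9 g 0.0 j6 0.15
[  -5.9 -158. ]
```

{"method": "carry_out", "body": {
  "motion": [
    [0, 0, 0, 0, 0, 5, 0.1],
    [0, 0, 0, -5, 0, 5, 0.1],
    [0, 0, 0, -10, 0, 5, 0.1],
    [0, 0, 0, -15, 0, 5, 0.1],
    [0, 0, 0, -20, 0, 5, 0.1]
  ]
}}

```text
clock: 35.92
position: [609.9, -192.1, 20.1]
ee_rot: [0.729, -0.684, 0.0, -0.0]
contact_force: [-0.6, 0.5, -0.0]
gripper_width: 46.6
grasp_force: 0.1
```

{"method": "carry_out", "body": {
  "motion": [
    [0, 0, 0, -5, 0, 0, 0.1],
    [0, 0, 0, -10, 0, 0, 0.1],
    [0, 0, 0, -15, 0, 0, 0.1],
    [0, 0, 0, -20, 0, 0, 0.1],
    [0, 0, 0, -25, 0, 0, 0.1]
  ]
}}

```text
clock: 36.55
position: [608.3, -167.4, 19.9]
ee_rot: [0.729, -0.685, 0.0, -0.0]
contact_force: [0.3, -0.8, 0.3]
gripper_width: 46.9
grasp_force: 0.5
```

{"method": "carry_out", "body": {
  "motion": [
    [0, 0, 0, -3, 0, 0, 0.1],
    [0, 0, 0, -6, 0, 0, 0.1],
    [0, 0, 0, -9, 0, 0, 0.1],
    [0, 0, 0, -12, 0, 0, 0.1],
    [0, 0, 0, -15, 0, 0, 0.1]
  ]
}}

```text
clock: 37.17
position: [607.3, -152.5, 19.8]
ee_rot: [0.729, -0.684, 0.0, -0.0]
contact_force: [-0.0, -1.9, 0.7]
gripper_width: 47.1
grasp_force: 0.5
```

{"method": "carry_out", "body": {
  "motion": [
    [0, 0, 0, -1, 0, 0, 0.1],
    [0, 0, 0, -2, 0, 0, 0.1],
    [0, 0, 0, -2, 0, 0, 0.1]
  ]
}}

```text
clock: 37.55
position: [607.1, -150.5, 19.7]
ee_rot: [0.729, -0.684, -0.0, 0.0]
contact_force: [0.9, 0.3, 0.1]
gripper_width: 47.1
grasp_force: 0.0
```

Run:
```python
from h import *
state(); print(uv(read_state()['position']))
```

```text
37.55 [ 607.1 -150.5   19.7] psi -86.39 z [-0.  0. -1.] F [0.9 0.3 0.1] w 47.1 g 0.0 j6 0.05
[ -5.6 -95.8]
```

{"method": "carry_out", "body": {
  "motion": [
    [0, 0, 0, -1, 0, 0, 0.1],
    [0, 0, 0, -2, 0, 0, 0.1],
    [0, 0, 0, -2.5, 0, 0, 0.1]
  ]
}}

```text
clock: 37.92
position: [607.1, -148.2, 19.9]
ee_rot: [0.729, -0.684, 0.0, -0.0]
contact_force: [-0.6, -1.6, 0.1]
gripper_width: 46.9
grasp_force: 0.5
```

{"method": "carry_out", "body": {
  "motion": [
    [0, 0, 0, -1, 0, 0, 0.1],
    [0, 0, 0, -1.5, 0, 0, 0.1],
    [0, 0, 0, -1.5, 0, 0, 0.1]
  ]
}}

```text
clock: 38.3
position: [607.1, -147.5, 20.1]
ee_rot: [0.729, -0.684, 0.0, 0.0]
contact_force: [-0.3, -4.9, 0.4]
gripper_width: 47.0
grasp_force: 2.6
```

Run:
```python
from h import *
state(); print(uv(read_state()['position']))
```

```text
38.3 [ 607.1 -147.5   20.1] psi -86.38 z [ 0.    -0.001 -1.   ] F [-0.3 -4.9  0.4] w 47.0 g 2.6 j6 0.04
[ -5.4 -92.9]
```

{"method": "carry_out", "body": {
  "motion": [
    [0, 0, 0, 6, 0, 0, 0.1],
    [0, 0, 0, 15, 0, -5, 0.1],
    [0, 0, 0, 15, 0, -60, 0.1],
    [0, 0, 0, 15, 0, -110, 0.1],
    [0, 0, 0, 15, 0, -110, 0.1]
  ]
}}

```text
clock: 38.92
position: [610.9, -162.1, 135.4]
ee_rot: [0.729, -0.684, 0.004, -0.003]
contact_force: [-0.4, -0.8, 0.0]
gripper_width: 47.0
grasp_force: 0.0
```

Run:
```python
from h import *
chain((608,-163,130,273.7),(550,60,200,225),(450,300,250,185),(440,390,250,185))
```

```text
(550, 60, 200, 225) [0.85, -226.3, 43.5, -70.0]
(450, 300, 250, 185) [0.698, -99.0, 240.4, -50.0]
(440, 390, 250, 185) [-0.0, 2.1, 90.5, -0.0]
```

{"method": "carry_out", "body": {
  "motion": [
    [0, 0, 0.18, -50, 10, -30, 0.6],
    [0, 0, 0.36, -100, 20, -60, 0.6],
    [0, 0, 0.54, -150, 30, -70, 0.6],
    [0, 0, 0.72, -200, 40, -70, 0.6],
    [0, 0, 0.85, -226, 43, -70, 0.6]
  ]
}}

```text
clock: 39.55
position: [549.5, 63.2, 199.5]
ee_rot: [-0.381, 0.925, 0.0, -0.0]
contact_force: [0.5, 1.1, 0.0]
gripper_width: 68.1
grasp_force: 0.0
```

{"method": "carry_out", "body": {
  "motion": [
    [0, 0, 0.18, -20, 50, -20, 0.6],
    [0, 0, 0.36, -40, 105, -40, 0.6],
    [0, 0, 0.54, -60, 160, -50, 0.6],
    [0, 0, 0.698, -80, 210, -50, 0.6],
    [0, 0, 0.698, -99, 240, -50, 0.6]
  ]
}}

```text
clock: 40.17
position: [449.9, 302.7, 249.6]
ee_rot: [-0.043, 0.999, 0.0, -0.0]
contact_force: [0.3, 0.5, -0.1]
gripper_width: 68.4
grasp_force: 0.0
```

{"method": "carry_out", "body": {
  "motion": [
    [0, 0, 0, 2, 50, 0, 0.6],
    [0, 0, 0, 2, 90, 0, 0.6],
    [0, 0, 0, 2, 90, 0, 0.6],
    [0, 0, 0, 2, 90, 0, 0.6]
  ]
}}

```text
clock: 40.67
position: [441.4, 390.0, 249.0]
ee_rot: [-0.043, 0.999, -0.001, -0.001]
contact_force: [-0.3, -0.2, -0.8]
gripper_width: 68.4
grasp_force: 0.0
```

```bash
cat >> h.py <<'E'
def yellow(im):
    h=cv2.cvtColor(im['color'],cv2.COLOR_BGR2HSV); m=cv2.inRange(h,(22,120,50),(38,255,255))
    cs,_=cv2.findContours(m,cv2.RETR_EXTERNAL,cv2.CHAIN_APPROX_SIMPLE)
    for c in cs:
        if cv2.contourArea(c)>200: print('yellow',cv2.contourArea(c),cv2.boundingRect(c),cv2.minAreaRect(c))
E
python3 - <<'E'
from h import *
state(); im=snap('wrist','w18.png'); yellow(im)
E
```

```text
40.67 [441.4 390.  249. ] psi -175.09 z [-0.001 -0.001 -1.   ] F [-0.3 -0.2 -0.8] w 68.4 g 0.0 j6 -2.48
yellow 1664.0 (297, 290, 51, 40) ((322.59246826171875, 309.37359619140625), (50.38718032836914, 37.1822624206543), 2.4895529747009277)
yellow 684.0 (306, 159, 56, 21) ((333.1006774902344, 168.89419555664062), (55.67485427856445, 15.30620288848877), 6.709836959838867)
yellow 1231.5 (309, 110, 58, 31) ((338.59661865234375, 124.56937408447266), (58.0045280456543, 24.324478149414062), 6.632514476776123)
```

View pics/w18.png

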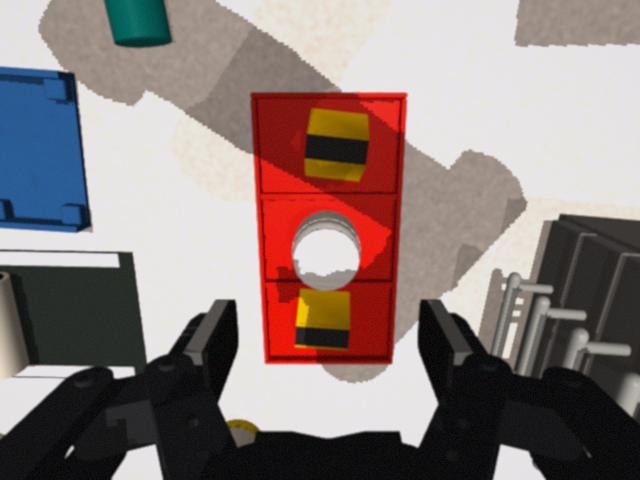

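The bin view shows chock A's top stripe at (337,149), the tin at (326,250) and chock B's top stripe at (322,338).

```bash
cat >> h.py <<'E'
def chock(im,roi,z=45):
    """ends of the two yellow faces' outer hull: rect around yellow in roi, and dark stripe inside it"""
    h=cv2.cvtColor(im['color'],cv2.COLOR_BGR2HSV); m=cv2.inRange(h,(22,120,40),(38,255,255)); x0,y0,x1,y1=roi
    k=np.zeros_like(m); k[y0:y1,x0:x1]=m[y0:y1,x0:x1]; pts=cv2.findNonZero(k); hull=cv2.convexHull(pts)
    f=np.zeros_like(m); cv2.fillConvexPoly(f,hull,255)
    d=((f>0)&(h[...,2]<60)).astype(np.uint8); d[:y0]=0
    d=cv2.morphologyEx(d,cv2.MORPH_OPEN,np.ones((5,5)))
    cs,_=cv2.findContours(d,cv2.RETR_EXTERNAL,cv2.CHAIN_APPROX_NONE)
    if cs:
        r=cv2.minAreaRect(max(cs,key=cv2.contourArea)); b=cv2.boxPoints(r); P=np.array([ray(im,q,z)[:2] for q in b])
        e=P[1]-P[0]; g=P[2]-P[1]; L=max((e,g),key=np.linalg.norm); an=np.degrees(np.arctan2(L[1],L[0]))%180
        print('stripe px',np.round(r[0]),'xy',P.mean(0).round(1),'size',np.linalg.norm(e).round(1),np.linalg.norm(g).round(1),'ang',an.round(1)); return P.mean(0),an
E
python3 - <<'E'
from h import *
im=snap('wrist'); a=chock(im,(295,100,380,190)); chock(im,(285,284,360,352)); print(ray(im,(323,338),45),ray(im,(337,149),45))
for q in [(313,133),(369,138),(311,132),(369,165),(306,160)]: print(q,im['color'][q[1],q[0]])
chain((440.5,390,250,185),(a[0][0],a[0][1],120,a[1]+90))
E
```

```text
stripe px [336. 149.] xy [395.3 392.1] size 18.9 47.4 ang 89.0
stripe px [316. 335.] xy [568.9 388.4] size 34.8 15.0 ang 94.9
[571.45122807 395.70266467  45.        ] [395.41299628 392.80252703  45.        ]
(313, 133) [  4  92 126]
(369, 138) [ 17  55 136]
(311, 132) [  0 111 152]
(369, 165) [ 20  22 152]
(306, 160) [  0 100 146]
(np.float64(395.33445624403896), np.float64(392.12766364316644), 120, np.float64(179.02714178969796)) [0.104, 44.8, 6.1, 130.0]
```

{"method": "carry_out", "body": {
  "motion": [
    [0, 0, 0.104, 20, 6, 50, 0.7],
    [0, 0, 0.104, 45, 6, 100, 0.7],
    [0, 0, 0.104, 45, 6, 130, 0.7],
    [0, 0, 0.104, 45, 6, 130, 0.7],
    [0, 0, 0.104, 45, 6, 130, 0.7]
  ]
}}

```text
clock: 41.4
position: [397.4, 393.2, 121.4]
ee_rot: [0.009, 1.0, 0.001, 0.001]
contact_force: [1.0, 0.5, 0.7]
gripper_width: 72.2
grasp_force: 0.0
```

{"method": "carry_out", "body": {
  "motion": [
    [0, 0, 0, 0, 0, 0, 0.7],
    [0, 0, 0, 0, 0, 0, 0.7]
  ]
}}

```text
clock: 41.65
position: [396.9, 393.2, 121.0]
ee_rot: [0.009, 1.0, 0.001, 0.001]
contact_force: [-0.3, -0.7, -0.6]
gripper_width: 72.7
grasp_force: 0.0
```

Run:
```python
from h import *
state(); im=snap('wrist','w19.png'); yellow(im); print(proj(im,(395,392,45))); chock(im,(260,130,420,320))
```

```text
41.65 [396.9 393.2 121. ] psi 178.94 z [ 0.001  0.002 -1.   ] F [-0.3 -0.7 -0.6] w 72.7 g 0.0 j6 -2.66
yellow 3986.0 (281, 186, 91, 50) ((326.0, 210.5), (49.0, 90.0), 90.0)
[325.78506509 251.87294894]
stripe px [326. 252.] xy [395.5 392.1] size 48.4 17.9 ang 88.9
```

{"method": "carry_out", "body": {
  "motion": [
    [0, 0, 0, 1, -1, 40, 0.7],
    [0, 0, 0, 1, -1, 85, 0.7],
    [0, 0, 0, 1, -1, 98, 0.7],
    [0, 0, 0, 1, -1, 99, 0.7],
    [0, 0, 0, 1, -1, 99, 0.7]
  ]
}}

```text
clock: 42.32
position: [396.1, 392.9, 22.4]
ee_rot: [0.009, 1.0, 0.001, 0.001]
contact_force: [0.8, 0.5, 0.8]
gripper_width: 72.6
grasp_force: 0.0
```

{"method": "carry_out", "body": {
  "motion": [
    [0, 0, 0, 0, 0, 0, -1],
    [0, 0, 0, 0, 0, 0, -1],
    [0, 0, 0, 0, 0, 0, -1],
    [0, 0, 0, 0, 0, 0, -1]
  ]
}}

```text
clock: 42.82
position: [396.0, 393.0, 22.4]
ee_rot: [0.009, 1.0, 0.001, 0.001]
contact_force: [-1.1, 1.2, 6.0]
gripper_width: 49.3
grasp_force: 64.0
```

{"method": "carry_out", "body": {
  "motion": [
    [0, 0, 0, 0, 0, -30, -1],
    [0, 0, 0, 0, 0, -80, -1],
    [0, 0, 0, 0, 0, -110, -1],
    [0, 0, 0, 0, 0, -110, -1]
  ]
}}

```text
clock: 43.32
position: [395.7, 392.5, 132.5]
ee_rot: [0.009, 1.0, 0.002, 0.001]
contact_force: [-0.8, -0.1, -3.8]
gripper_width: 49.2
grasp_force: 63.9
```

Run:
```python
from h import *
state(); s=read_state()['position']; snap('wrist','w20.png')
p=lambda v,z,u=0,psi=273.7:(*st(v,u).round(1),z,psi)
chain((s[0],s[1],130,179),(480,300,130,225),p(195,130),p(195,18))
```

```text
43.33 [395.7 392.5 132.5] psi 178.94 z [ 0.002  0.004 -1.   ] F [-0.8 -0.1 -3.8] w 49.2 g 63.9 j6 -2.66
(480, 300, 130, 225) [-0.803, -85.9, -91.0, -0.0]
(np.float64(593.9), np.float64(140.1), 130, 273.7) [-0.85, 32.5, -193.6, -0.0]
(np.float64(593.9), np.float64(140.1), 18, 273.7) [-0.0, 0.0, 0.0, 112.0]
```

{"method": "carry_out", "body": {
  "motion": [
    [0, 0, -0.16, -17, -18, 0, -1],
    [0, 0, -0.32, -34, -36, 0, -1],
    [0, 0, -0.48, -51, -54, 0, -1],
    [0, 0, -0.64, -68, -72, 0, -1],
    [0, 0, -0.803, -86, -91, 0, -1]
  ]
}}

```text
clock: 44.0
position: [478.6, 297.3, 127.7]
ee_rot: [-0.385, 0.923, -0.001, -0.003]
contact_force: [-0.1, 0.5, -3.1]
gripper_width: 49.6
grasp_force: 63.9
```

{"method": "carry_out", "body": {
  "motion": [
    [0, 0, -0.17, 6, -39, 0, -1],
    [0, 0, -0.34, 12, -78, 0, -1],
    [0, 0, -0.51, 18, -117, 0, -1],
    [0, 0, -0.68, 26, -156, 0, -1],
    [0, 0, -0.85, 36, -194, 0, -1]
  ]
}}

```text
clock: 44.62
position: [590.2, 134.7, 127.3]
ee_rot: [0.731, -0.682, -0.001, 0.003]
contact_force: [1.0, -0.2, -3.0]
gripper_width: 49.4
grasp_force: 63.9
```

{"method": "carry_out", "body": {
  "motion": [
    [0, 0, 0, 0, 0, 0, -1],
    [0, 0, 0, 0, 0, 0, -1]
  ]
}}

```text
clock: 44.88
position: [589.9, 136.0, 128.4]
ee_rot: [0.729, -0.685, -0.001, 0.002]
contact_force: [0.8, -0.1, -3.8]
gripper_width: 49.4
grasp_force: 63.6
```

Run:
```python
from h import *
state(); print(uv(read_state()['position'])); snap('wrist','w21.png')
```

```text
44.88 [589.9 136.  128.4] psi -86.44 z [-0.004 -0.001 -1.   ] F [ 0.8 -0.1 -3.8] w 49.4 g 63.6 j6 -0.43
[ -4.3 191.2]
```

View pics/w21.png

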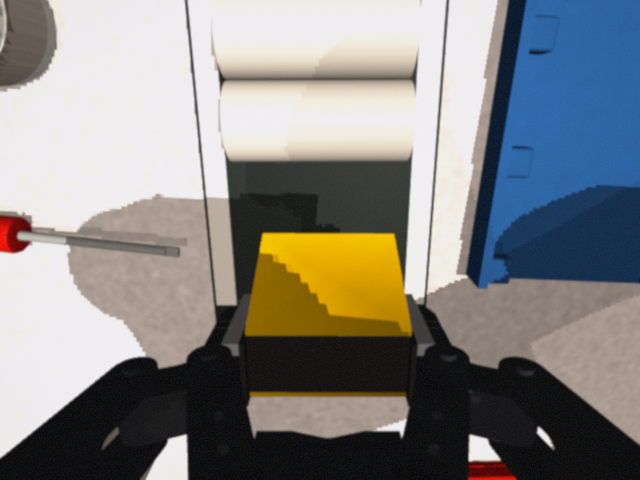

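The chock is held level at (327,310). The pipe row at (318,120) is about 9 px left of centre, which matches my u = -4.3 mm offset. I'll correct that, lower and push in.

{"method": "carry_out", "body": {
  "motion": [
    [0, 0, 0, 0, -4, 40, -1],
    [0, 0, 0, 0, -4, 80, -1],
    [0, 0, 0, 0, -4, 100, -1],
    [0, 0, 0, 0, -4, 106, -1],
    [0, 0, 0, 0, -4, 108, -1]
  ]
}}

```text
clock: 45.55
position: [595.4, 137.5, 23.0]
ee_rot: [0.73, -0.684, 0.0, -0.0]
contact_force: [-0.2, 1.1, -3.7]
gripper_width: 49.0
grasp_force: 63.5
```

{"method": "carry_out", "body": {
  "motion": [
    [0, 0, 0, 0, 0, 0.5, -1],
    [0, 0, 0, 0, 0, 1, -1],
    [0, 0, 0, 0, 0, 1, -1]
  ]
}}

```text
clock: 45.92
position: [595.5, 136.9, 22.4]
ee_rot: [0.729, -0.684, 0.0, -0.001]
contact_force: [0.3, -0.7, -4.6]
gripper_width: 49.5
grasp_force: 63.5
```

Run:
```python
from h import *
state(); print(uv(read_state()['position']))
```

```text
45.92 [595.5 136.9  22.4] psi -86.34 z [ 0.001  0.001 -1.   ] F [ 0.3 -0.7 -4.6] w 49.5 g 63.5 j6 -0.43
[  1.4 191.7]
```

{"method": "carry_out", "body": {
  "motion": [
    [0, 0, 0, 0, 1, 2, -1],
    [0, 0, 0, 0, 1, 4, -1],
    [0, 0, 0, 0, 1, 4.5, -1],
    [0, 0, 0, 0, 1, 4.5, -1]
  ]
}}

```text
clock: 46.42
position: [594.2, 136.6, 17.5]
ee_rot: [0.729, -0.684, -0.0, 0.0]
contact_force: [-1.6, -0.7, -0.9]
gripper_width: 49.4
grasp_force: 64.0
```

{"method": "carry_out", "body": {
  "motion": [
    [0, 0, 0, 0, 0, 0.5, -1],
    [0, 0, 0, 0, 0, 0.5, -1]
  ]
}}

```text
clock: 46.68
position: [594.2, 136.6, 17.5]
ee_rot: [0.729, -0.684, 0.0, 0.0]
contact_force: [-2.8, -0.4, 5.5]
gripper_width: 49.1
grasp_force: 64.6
```

{"method": "carry_out", "body": {
  "motion": [
    [0, 0, 0, 5, 0, -0.5, -1],
    [0, 0, 0, 10, 0, -0.5, -1],
    [0, 0, 0, 15, 0, -0.5, -1],
    [0, 0, 0, 20, 0, -0.5, -1],
    [0, 0, 0, 23, 0, -0.5, -1]
  ]
}}

```text
clock: 47.3
position: [596.2, 113.6, 17.5]
ee_rot: [0.729, -0.684, 0.0, -0.0]
contact_force: [-0.6, 2.7, 2.7]
gripper_width: 49.3
grasp_force: 64.2
```

{"method": "carry_out", "body": {
  "motion": [
    [0, 0, 0, 1, 0, 0, -1],
    [0, 0, 0, 2, 0, 0, -1],
    [0, 0, 0, 2.5, 0, 0, -1],
    [0, 0, 0, 2.5, 0, 0, -1]
  ]
}}

```text
clock: 47.8
position: [596.1, 111.4, 17.5]
ee_rot: [0.729, -0.684, 0.0, -0.0]
contact_force: [0.1, 2.9, 2.5]
gripper_width: 49.5
grasp_force: 64.2
```

Run:
```python
from h import *
state(); print(uv(read_state()['position']))
```

```text
47.8 [596.1 111.4  17.5] psi -86.32 z [ 0.001  0.    -1.   ] F [0.1 2.9 2.5] w 49.5 g 64.2 j6 -0.39
[  0.3 166.3]
```

{"method": "carry_out", "body": {
  "motion": [
    [0, 0, 0, 0.7, 0, 0, -1],
    [0, 0, 0, 1.5, 0, 0, -1],
    [0, 0, 0, 1.5, 0, 0, -1]
  ]
}}

```text
clock: 48.18
position: [596.2, 110.6, 17.5]
ee_rot: [0.73, -0.684, -0.0, -0.001]
contact_force: [-0.7, 6.7, 3.5]
gripper_width: 49.5
grasp_force: 64.4
```

{"method": "carry_out", "body": {
  "motion": [
    [0, 0, 0, 0.7, 0, 0, -1],
    [0, 0, 0, 1, 0, 0, -1],
    [0, 0, 0, 1, 0, 0, -1]
  ]
}}

```text
clock: 48.55
position: [596.2, 110.5, 17.5]
ee_rot: [0.73, -0.684, -0.0, -0.001]
contact_force: [-2.7, 9.6, 3.3]
gripper_width: 49.6
grasp_force: 64.4
```

{"method": "carry_out", "body": {
  "motion": [
    [0, 0, 0, 0.7, 0, 0, -1],
    [0, 0, 0, 1, 0, 0, -1],
    [0, 0, 0, 1, 0, 0, -1]
  ]
}}

```text
clock: 48.92
position: [596.2, 110.4, 17.5]
ee_rot: [0.73, -0.684, -0.0, -0.002]
contact_force: [-3.5, 13.1, 2.9]
gripper_width: 49.5
grasp_force: 64.5
```

Run:
```python
from h import *
state(); print(uv(read_state()['position']))
```

```text
48.92 [596.2 110.4  17.5] psi -86.28 z [ 0.001  0.003 -1.   ] F [-3.5 13.1  2.9] w 49.5 g 64.5 j6 -0.38
[  0.4 165.2]
```

{"method": "carry_out", "body": {
  "motion": [
    [0, 0, 0, -1, 0, 0, -1],
    [0, 0, 0, -2, 0, 0, -1],
    [0, 0, 0, -2, 0, 0, 0.3],
    [0, 0, 0, -2, 0, 0, 0.4],
    [0, 0, 0, -2, 0, 0, 0.4]
  ]
}}

```text
clock: 49.55
position: [595.5, 108.9, 16.9]
ee_rot: [0.729, -0.684, -0.0, 0.001]
contact_force: [1.2, 0.2, -0.5]
gripper_width: 59.8
grasp_force: 0.0
```

{"method": "carry_out", "body": {
  "motion": [
    [0, 0, 0, 0, 0, -20, 0.45],
    [0, 0, 0, 0, 0, -60, 0.45],
    [0, 0, 0, 0, 0, -112, 0.45],
    [0, 0, 0, 0, 0, -112, 0.45],
    [0, 0, 0, 0, 0, -112, 0.45]
  ]
}}

```text
clock: 50.18
position: [595.4, 109.3, 129.0]
ee_rot: [0.729, -0.684, -0.0, 0.0]
contact_force: [0.2, 0.8, -0.4]
gripper_width: 62.0
grasp_force: 0.0
```

Run:
```python
from h import *
state(); im=snap('wrist','w22.png'); print(uv(read_state()['position']))
a=chock(im,(230,170,430,330),40); 
if a: print(uv(a[0]))
yellow(im)
sc=snap('scene','s2.png'); yellow(sc)
s=read_state()['position']
chain((s[0],s[1],130,273.7),(560,290,150,225),(552,392,160,184))
```

```text
50.17 [595.4 109.3 129. ] psi -86.37 z [-0.001  0.    -1.   ] F [ 0.2  0.8 -0.4] w 62.0 g 0.0 j6 -0.38
[ -0.9 164.1]
stripe px [326. 249.] xy [597.3 109.2] size 49.6 18.3 ang 3.6
[  1.4 164. ]
yellow 313.5 (142, 442, 30, 30) ((160.086181640625, 453.2227783203125), (36.09822082519531, 16.072509765625), 43.83086395263672)
yellow 265.5 (285, 266, 81, 6) ((325.0, 268.5), (5.0, 80.0), 90.0)
yellow 2105.0 (281, 206, 89, 27) ((325.0, 219.0), (26.0, 88.0), 90.0)
yellow 619.5 (417, 384, 35, 34) ((433.8000183105469, 402.4000244140625), (34.882659912109375, 30.4105224609375), 26.56505012512207)
yellow 438.5 (484, 341, 31, 31) ((500.56170654296875, 355.83563232421875), (30.430702209472656, 21.769655227661133), 20.556045532226562)
(560, 290, 150, 225) [0.85, -182.7, 23.3, -20.0]
(552, 392, 160, 184) [0.716, -66.5, 77.8, -10.0]
```

White chock: u = 1.4, v = 164.0, angle 3.6°, so it is square and closed up. Now chock B.

{"method": "carry_out", "body": {
  "motion": [
    [0, 0, 0.17, -37, 5, -20, 0.6],
    [0, 0, 0.34, -74, 10, -30, 0.6],
    [0, 0, 0.51, -111, 15, -30, 0.6],
    [0, 0, 0.68, -148, 20, -30, 0.6],
    [0, 0, 0.85, -183, 23, -30, 0.6]
  ]
}}

```text
clock: 50.9
position: [560.4, 291.6, 157.6]
ee_rot: [-0.38, 0.925, -0.001, -0.002]
contact_force: [0.2, 1.2, 0.3]
gripper_width: 68.4
grasp_force: 0.0
```

{"method": "carry_out", "body": {
  "motion": [
    [0, 0, 0.15, -13, 16, 0, 0.6],
    [0, 0, 0.3, -26, 32, 0, 0.6],
    [0, 0, 0.45, -39, 48, 0, 0.6],
    [0, 0, 0.6, -52, 64, 0, 0.6],
    [0, 0, 0.716, -66, 78, 0, 0.6]
  ]
}}

```text
clock: 51.52
position: [552.2, 392.9, 157.2]
ee_rot: [-0.032, 0.999, -0.001, -0.001]
contact_force: [-0.0, -0.2, -0.7]
gripper_width: 68.2
grasp_force: 0.0
```

{"method": "carry_out", "body": {
  "motion": [
    [0, 0, 0, 0, 0, 0, 0.6],
    [0, 0, 0, 0, 0, 0, 0.6]
  ]
}}

```text
clock: 51.78
position: [552.5, 391.9, 158.1]
ee_rot: [-0.035, 0.999, -0.001, -0.001]
contact_force: [0.9, -0.7, -0.5]
gripper_width: 68.6
grasp_force: 0.0
```

Run:
```python
from h import *
state(); im=snap('wrist','w23.png'); yellow(im); chock(im,(230,170,430,330)); print(proj(im,(571,395,45)))
sc=snap('scene'); print('glue',ray(sc,(432,425),0),ray(sc,(440,388),115))
```

```text
51.77 [552.5 391.9 158.1] psi -175.99 z [-0.002 -0.002 -1.   ] F [ 0.9 -0.7 -0.5] w 68.6 g 0.0 j6 -2.36
yellow 277.0 (219, 393, 32, 34) ((237.4388427734375, 407.09588623046875), (43.2898063659668, 13.659893035888672), 38.88449478149414)
yellow 2982.5 (295, 202, 76, 47) ((333.37908935546875, 224.76226806640625), (75.45144653320312, 43.21659851074219), 3.301865816116333)
stripe px [331. 261.] xy [570.  394.7] size 18.3 48.3 ang 90.6
[331.38299758 262.99317065]
glue [745.25088795 321.85470242   0.        ] [735.76476602 311.96331113 115.        ]
```

{"method": "carry_out", "body": {
  "motion": [
    [0, 0, 0.059, -18, 1.5, 30, 0.6],
    [0, 0, 0.059, -18, 1.5, 60, 0.6],
    [0, 0, 0.059, -18, 1.5, 60, 0.6],
    [0, 0, 0.059, -18, 1.5, 60, 0.6]
  ]
}}

```text
clock: 52.38
position: [571.5, 395.5, 100.7]
ee_rot: [-0.005, 1.0, 0.0, 0.001]
contact_force: [0.4, -0.3, 0.6]
gripper_width: 68.4
grasp_force: 0.0
```

Run:
```python
from h import *
state(); im=snap('wrist','w24.png'); yellow(im); chock(im,(230,130,430,330))
```

```text
52.38 [571.5 395.5 100.7] psi -179.41 z [ 0.002  0.001 -1.   ] F [ 0.4 -0.3  0.6] w 68.4 g 0.0 j6 -2.4
yellow 5137.0 (276, 191, 101, 57) ((326.0, 219.0), (56.0, 100.0), 90.0)
stripe px [326. 266.] xy [570.  394.6] size 48.4 18.1 ang 90.6
```

{"method": "carry_out", "body": {
  "motion": [
    [0, 0, 0, 0, -0.5, 40, 0.6],
    [0, 0, 0, 0, -0.5, 74, 0.6],
    [0, 0, 0, 0, -0.5, 78, 0.6],
    [0, 0, 0, 0, -0.5, 78, 0.6],
    [0, 0, 0, 0, -0.5, 78, 0.6]
  ]
}}

```text
clock: 53.05
position: [571.9, 396.0, 23.8]
ee_rot: [-0.005, 1.0, 0.001, 0.002]
contact_force: [-0.4, -0.7, 0.8]
gripper_width: 68.2
grasp_force: 0.0
```

{"method": "carry_out", "body": {
  "motion": [
    [0, 0, 0, 0, 0, 0, -1],
    [0, 0, 0, 0, 0, 0, -1],
    [0, 0, 0, 0, 0, 0, -1],
    [0, 0, 0, 0, 0, 0, -1]
  ]
}}

```text
clock: 53.55
position: [571.4, 395.5, 23.2]
ee_rot: [-0.005, 1.0, 0.001, 0.001]
contact_force: [-0.6, -1.0, 6.0]
gripper_width: 49.1
grasp_force: 65.4
```

{"method": "carry_out", "body": {
  "motion": [
    [0, 0, 0, 0, 0, -30, -1],
    [0, 0, 0, 0, 0, -80, -1],
    [0, 0, 0, 0, 0, -120, -1],
    [0, 0, 0, 0, 0, -120, -1]
  ]
}}

```text
clock: 54.05
position: [571.8, 396.1, 144.4]
ee_rot: [-0.005, 1.0, 0.003, 0.002]
contact_force: [0.5, -1.4, -4.7]
gripper_width: 49.7
grasp_force: 64.5
```

Run:
```python
from h import *
state(); s=read_state()['position']
p=lambda v,z,u=0,psi=273.7:(*st(v,u).round(1),z,psi)
chain((s[0],s[1],142,180.6),(560,200,142,225),(590,-40,142,273.7),p(-140,140),p(-140,22))
```

```text
54.05 [571.8 396.1 144.4] psi -179.44 z [ 0.005  0.005 -1.   ] F [ 0.5 -1.4 -4.7] w 49.7 g 64.5 j6 -2.4
(560, 200, 142, 225) [-0.775, 13.9, -196.0, -0.0]
(590, -40, 142, 273.7) [-0.85, 148.5, -190.9, -0.0]
(np.float64(615.5), np.float64(-194.2), 140, 273.7) [-0.0, 155.5, -15.5, 2.0]
(np.float64(615.5), np.float64(-194.2), 22, 273.7) [-0.0, 0.0, 0.0, 118.0]
```

{"method": "carry_out", "body": {
  "motion": [
    [0, 0, -0.155, 3, -39, 0, -1],
    [0, 0, -0.31, 6, -78, 0, -1],
    [0, 0, -0.465, 9, -117, 0, -1],
    [0, 0, -0.62, 12, -156, 0, -1],
    [0, 0, -0.775, 14, -196, 0, -1]
  ]
}}

```text
clock: 54.68
position: [556.5, 196.7, 138.0]
ee_rot: [-0.384, 0.923, 0.0, -0.003]
contact_force: [0.2, -0.5, -5.3]
gripper_width: 49.5
grasp_force: 64.5
```

{"method": "carry_out", "body": {
  "motion": [
    [0, 0, -0.17, 30, -38, 0, -1],
    [0, 0, -0.34, 60, -76, 0, -1],
    [0, 0, -0.51, 90, -114, 0, -1],
    [0, 0, -0.68, 120, -152, 0, -1],
    [0, 0, -0.85, 148, -191, 0, -1]
  ]
}}

```text
clock: 55.3
position: [586.8, -42.5, 138.1]
ee_rot: [0.731, -0.682, -0.002, 0.002]
contact_force: [0.8, -0.2, -5.2]
gripper_width: 49.2
grasp_force: 64.6
```

{"method": "carry_out", "body": {
  "motion": [
    [0, 0, 0, 40, -5, 0, -1],
    [0, 0, 0, 80, -10, 0, -1],
    [0, 0, 0, 120, -14, 0, -1],
    [0, 0, 0, 141, -15, 0, -1],
    [0, 0, 0, 141, -15, 0, -1]
  ]
}}

```text
clock: 55.92
position: [611.5, -181.6, 138.7]
ee_rot: [0.728, -0.685, -0.002, 0.001]
contact_force: [0.3, -0.1, -5.0]
gripper_width: 49.3
grasp_force: 64.4
```

{"method": "carry_out", "body": {
  "motion": [
    [0, 0, 0, 0, 0, 0, -1],
    [0, 0, 0, 0, 0, 0, -1]
  ]
}}

```text
clock: 56.18
position: [612.7, -179.4, 141.0]
ee_rot: [0.73, -0.684, -0.0, 0.0]
contact_force: [0.2, -0.6, -4.7]
gripper_width: 49.5
grasp_force: 64.4
```

Run:
```python
from h import *
state(); print(uv(read_state()['position'])); snap('scene','s3.png')
```

```text
56.17 [ 612.7 -179.4  141. ] psi -86.26 z [-0.001  0.    -1.   ] F [ 0.2 -0.6 -4.7] w 49.5 g 64.4 j6 0.1
[  -1.9 -125.1]
```

View pics/s3.png

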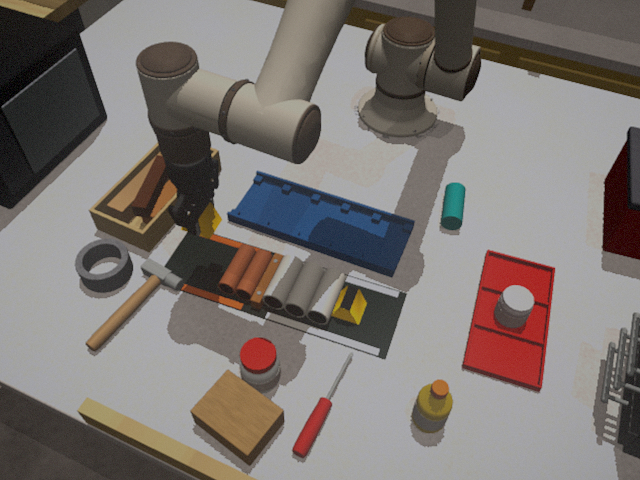

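The scene shows the white row at (300,285) with its chock at (348,305), the copper row at (243,270), the held chock above (205,215), the tin and all the bystanders where they were. Lowering chock B.

{"method": "carry_out", "body": {
  "motion": [
    [0, 0, 0, 0, -2, 50, -1],
    [0, 0, 0, 0, -2, 95, -1],
    [0, 0, 0, 0, -2, 112, -1],
    [0, 0, 0, 0, -2, 117, -1],
    [0, 0, 0, 0, -2, 119, -1]
  ]
}}

```text
clock: 56.85
position: [616.5, -180.6, 24.0]
ee_rot: [0.73, -0.684, 0.001, -0.001]
contact_force: [-0.5, -0.1, -5.2]
gripper_width: 49.5
grasp_force: 64.4
```

{"method": "carry_out", "body": {
  "motion": [
    [0, 0, 0, 0, 0, 1, -1],
    [0, 0, 0, 0, 0, 1.5, -1],
    [0, 0, 0, 0, 0, 1.5, -1]
  ]
}}

```text
clock: 57.22
position: [615.2, -180.6, 21.5]
ee_rot: [0.729, -0.684, 0.0, -0.0]
contact_force: [-0.8, -0.2, -5.2]
gripper_width: 49.0
grasp_force: 64.4
```

Run:
```python
from h import *
state(); print(uv(read_state()['position']))
```

```text
57.23 [ 615.2 -180.6   21.5] psi -86.33 z [ 0.001 -0.    -1.   ] F [-0.8 -0.2 -5.2] w 49.0 g 64.4 j6 0.1
[   0.6 -126.4]
```

{"method": "carry_out", "body": {
  "motion": [
    [0, 0, 0, 0, 0, 1.5, -1],
    [0, 0, 0, 0, 0, 3, -1],
    [0, 0, 0, 0, 0, 3.3, -1],
    [0, 0, 0, 0, 0, 3.3, -1]
  ]
}}

```text
clock: 57.72
position: [615.0, -180.6, 18.2]
ee_rot: [0.729, -0.684, 0.0, 0.0]
contact_force: [-1.5, 1.4, 2.0]
gripper_width: 49.6
grasp_force: 65.2
```

{"method": "carry_out", "body": {
  "motion": [
    [0, 0, 0, 0, 0, 0.5, -1],
    [0, 0, 0, 0, 0, 0.5, -1]
  ]
}}

```text
clock: 57.98
position: [615.0, -180.6, 18.2]
ee_rot: [0.729, -0.684, 0.0, 0.0]
contact_force: [-2.8, 1.6, 5.3]
gripper_width: 49.4
grasp_force: 66.0
```

On the mat. Now I'll push it towards the row from v = -126 to about -106.

{"method": "carry_out", "body": {
  "motion": [
    [0, 0, 0, -4, 0, -0.5, -1],
    [0, 0, 0, -8, 0, -0.5, -1],
    [0, 0, 0, -12, 0, -0.5, -1],
    [0, 0, 0, -15, 0, -0.5, -1],
    [0, 0, 0, -17, 0, -0.5, -1]
  ]
}}

```text
clock: 58.6
position: [614.9, -163.7, 18.2]
ee_rot: [0.73, -0.684, 0.001, -0.0]
contact_force: [1.4, -5.5, 3.6]
gripper_width: 49.1
grasp_force: 65.5
```

{"method": "carry_out", "body": {
  "motion": [
    [0, 0, 0, -1, 0, 0, -1],
    [0, 0, 0, -1.5, 0, 0, -1],
    [0, 0, 0, -1.5, 0, 0, -1]
  ]
}}

```text
clock: 58.98
position: [614.7, -162.3, 18.2]
ee_rot: [0.73, -0.684, 0.001, -0.001]
contact_force: [0.8, -5.0, 3.2]
gripper_width: 49.0
grasp_force: 65.5
```

{"method": "carry_out", "body": {
  "motion": [
    [0, 0, 0, -0.7, 0, 0, -1],
    [0, 0, 0, -1, 0, 0, -1],
    [0, 0, 0, -1, 0, 0, -1]
  ]
}}

```text
clock: 59.35
position: [614.7, -161.3, 18.2]
ee_rot: [0.73, -0.684, 0.001, -0.0]
contact_force: [1.9, -5.6, 3.3]
gripper_width: 49.6
grasp_force: 65.6
```

Run:
```python
from h import *
state(); print(uv(read_state()['position']))
```

```text
59.35 [ 614.7 -161.3   18.2] psi -86.3 z [ 0.002 -0.001 -1.   ] F [ 1.9 -5.6  3.3] w 49.6 g 65.6 j6 0.07
[   1.2 -107.1]
```

{"method": "carry_out", "body": {
  "motion": [
    [0, 0, 0, -0.7, 0, 0, -1],
    [0, 0, 0, -1.2, 0, 0, -1],
    [0, 0, 0, -1.2, 0, 0, -1]
  ]
}}

```text
clock: 59.72
position: [614.5, -160.1, 18.2]
ee_rot: [0.73, -0.684, 0.001, -0.0]
contact_force: [1.2, -5.6, 3.0]
gripper_width: 49.0
grasp_force: 65.6
```

{"method": "carry_out", "body": {
  "motion": [
    [0, 0, 0, -0.7, 0, 0, -1],
    [0, 0, 0, -1.2, 0, 0, -1],
    [0, 0, 0, -1.2, 0, 0, -1]
  ]
}}

```text
clock: 60.1
position: [614.5, -158.9, 18.2]
ee_rot: [0.73, -0.684, 0.001, -0.0]
contact_force: [0.6, -5.0, 2.7]
gripper_width: 48.8
grasp_force: 65.6
```

Run:
```python
from h import *
state(); print(uv(read_state()['position']))
```

```text
60.1 [ 614.5 -158.9   18.2] psi -86.29 z [ 0.002 -0.001 -1.   ] F [ 0.6 -5.   2.7] w 48.8 g 65.6 j6 0.06
[   1.2 -104.7]
```

{"method": "carry_out", "body": {
  "motion": [
    [0, 0, 0, -0.7, 0, 0, -1],
    [0, 0, 0, -1, 0, 0, -1],
    [0, 0, 0, -1, 0, 0, -1]
  ]
}}

```text
clock: 60.48
position: [614.4, -157.9, 18.2]
ee_rot: [0.73, -0.684, 0.001, -0.0]
contact_force: [0.9, -4.9, 3.7]
gripper_width: 49.6
grasp_force: 65.6
```

{"method": "carry_out", "body": {
  "motion": [
    [0, 0, 0, -0.5, 0, 0, -1],
    [0, 0, 0, -1, 0, 0, -1],
    [0, 0, 0, -1, 0, 0, -1]
  ]
}}

```text
clock: 60.85
position: [614.3, -157.3, 18.2]
ee_rot: [0.73, -0.684, 0.001, -0.0]
contact_force: [0.8, -6.4, 2.0]
gripper_width: 49.3
grasp_force: 65.6
```

Run:
```python
from h import *
state(); print(uv(read_state()['position'])); snap('side','sd2.png')
im=get_image('side'); cv2.imwrite('pics/sd2c.png',cv2.resize(im['color'][150:320,180:440],None,fx=3,fy=3,interpolation=cv2.INTER_CUBIC))
```

```text
60.85 [ 614.3 -157.3   18.2] psi -86.29 z [ 0.002 -0.001 -1.   ] F [ 0.8 -6.4  2. ] w 49.3 g 65.6 j6 0.06
[   1.2 -103.1]
```

Force is starting to rise and the motion to lag, so this is contact. Two more small steps to confirm.

{"method": "carry_out", "body": {
  "motion": [
    [0, 0, 0, -0.7, 0, 0, -1],
    [0, 0, 0, -1, 0, 0, -1],
    [0, 0, 0, -1, 0, 0, -1]
  ]
}}

```text
clock: 61.32
position: [614.3, -157.2, 18.2]
ee_rot: [0.73, -0.684, 0.001, -0.0]
contact_force: [1.1, -10.4, 3.1]
gripper_width: 49.5
grasp_force: 65.6
```

{"method": "carry_out", "body": {
  "motion": [
    [0, 0, 0, -0.7, 0, 0, -1],
    [0, 0, 0, -1, 0, 0, -1],
    [0, 0, 0, -1, 0, 0, -1]
  ]
}}

```text
clock: 61.7
position: [614.3, -157.1, 18.3]
ee_rot: [0.73, -0.684, 0.002, 0.0]
contact_force: [1.8, -13.7, 2.3]
gripper_width: 49.2
grasp_force: 65.6
```

{"method": "carry_out", "body": {
  "motion": [
    [0, 0, 0, 1, 0, 0, -1],
    [0, 0, 0, 2, 0, 0, -1],
    [0, 0, 0, 2, 0, 0, 0.3],
    [0, 0, 0, 2, 0, 0, 0.4],
    [0, 0, 0, 2, 0, 0, 0.4]
  ]
}}

```text
clock: 62.32
position: [613.1, -156.0, 17.0]
ee_rot: [0.729, -0.684, -0.0, 0.0]
contact_force: [0.8, -0.6, -0.1]
gripper_width: 59.6
grasp_force: 0.0
```

{"method": "carry_out", "body": {
  "motion": [
    [0, 0, 0, 0, 0, -20, 0.45],
    [0, 0, 0, 0, 0, -60, 0.45],
    [0, 0, 0, 0, 0, -112, 0.45],
    [0, 0, 0, 0, 0, -112, 0.45],
    [0, 0, 0, 0, 0, -112, 0.45]
  ]
}}

```text
clock: 62.95
position: [612.9, -156.2, 129.2]
ee_rot: [0.729, -0.684, -0.0, -0.0]
contact_force: [-0.1, 0.1, -0.6]
gripper_width: 61.8
grasp_force: 0.0
```

Run:
```python
from h import *
state(); im=snap('wrist','w25.png'); a=chock(im,(230,170,430,380),40); yellow(im)
if a: print(uv(a[0]))
chain((614,-159,130,273.7),(560,-30,300,225),(480,-30,300,185))
```

```text
62.95 [ 612.9 -156.2  129.2] psi -86.34 z [-0.001  0.001 -1.   ] F [-0.1  0.1 -0.6] w 61.8 g 0.0 j6 0.06
stripe px [325. 243.] xy [ 615.4 -159.8] size 50.0 18.2 ang 3.6
yellow 3797.5 (280, 179, 90, 48) ((324.27764892578125, 202.04486083984375), (46.96044921875, 88.98149871826172), 89.30972290039062)
[   2.  -105.6]
(560, -30, 300, 225) [0.85, -132.2, 45.6, -170.0]
(480, -30, 300, 185) [0.698, 56.6, 56.6, -0.0]
```

Copper chock: u = 2.0, v = -105.6, angle 3.6°. I'll move up and away for a final look.

{"method": "carry_out", "body": {
  "motion": [
    [0, 0, 0.17, -26, 9, -40, 0.45],
    [0, 0, 0.34, -52, 18, -80, 0.45],
    [0, 0, 0.51, -79, 27, -120, 0.45],
    [0, 0, 0.68, -106, 36, -160, 0.45],
    [0, 0, 0.85, -132, 46, -170, 0.45]
  ]
}}

```text
clock: 63.62
position: [559.4, -26.9, 301.0]
ee_rot: [-0.38, 0.925, -0.0, 0.001]
contact_force: [-0.2, -0.1, -1.2]
gripper_width: 62.1
grasp_force: 0.0
```

{"method": "carry_out", "body": {
  "motion": [
    [0, 0, 0.14, 11, 11, 0, 0.45],
    [0, 0, 0.28, 22, 22, 0, 0.45],
    [0, 0, 0.42, 33, 33, 0, 0.45],
    [0, 0, 0.56, 45, 45, 0, 0.45],
    [0, 0, 0.698, 57, 57, 0, 0.45]
  ]
}}

```text
clock: 64.25
position: [477.3, -27.8, 297.7]
ee_rot: [-0.041, 0.999, -0.0, -0.002]
contact_force: [-0.4, 0.0, 0.5]
gripper_width: 62.0
grasp_force: 0.0
```

{"method": "carry_out", "body": {
  "motion": [
    [0, 0, 0, 0, 0, 0, 0.45],
    [0, 0, 0, 0, 0, 0, 0.45],
    [0, 0, 0, 0, 0, 0, 0.45],
    [0, 0, 0, 0, 0, 0, 0.45],
    [0, 0, 0, 0, 0, 0, 0.45]
  ]
}}

```text
clock: 64.88
position: [478.6, -27.8, 299.4]
ee_rot: [-0.043, 0.999, -0.0, -0.0]
contact_force: [-0.6, 0.2, 0.3]
gripper_width: 61.7
grasp_force: 0.0
```

Run:
```python
from h import *
state(); a=snap('wrist'); b=get_image('side')
cv2.imwrite('pics/final.png',np.vstack([cv2.resize(a['color'][170:420,60:600],(600,278)),cv2.resize(b['color'][150:330,160:450],(500,310))[:, :] if 0 else cv2.copyMakeBorder(cv2.resize(b['color'][150:330,160:450],(500,310)),0,0,0,100,cv2.BORDER_CONSTANT)]))
for v in (164,-106): print(v,proj(a,(*st(v),40)).round())
```

```text
64.88 [478.6 -27.8 299.4] psi -175.02 z [-0. -0. -1.] F [-0.6  0.2  0.3] w 61.7 g 0.0 j6 -1.77
164 [445. 309.]
-106 [194. 304.]
```

View pics/final.png

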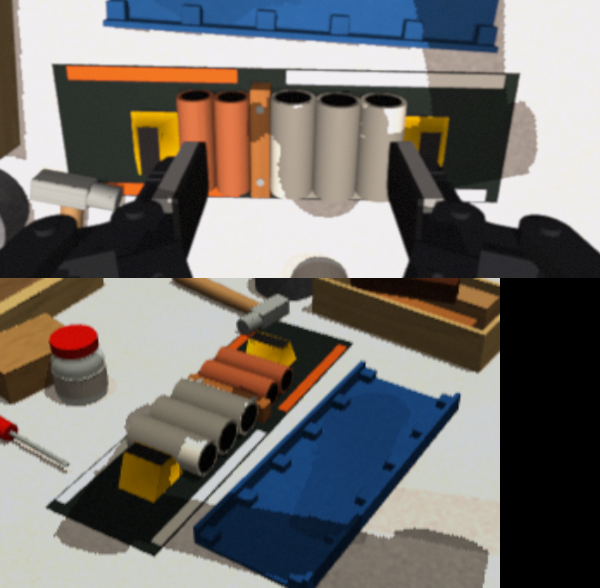

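The final view shows both rows tight against the strip, at (230,145) and (325,145) in the upper crop. The chocks are at (150,150) and (425,140), square against the last pipes, and nothing else has moved.

```bash
python3 -c "
from h import *
print(job_done())"
```

```text
the job is handed in; nothing more can be done
None
```

I handed the job in at about 65 s: the three white and two copper pipes lie in touching rows hard up against the strip, and each row is closed by a chock standing square at its middle; nothing else was touched.

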